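Pry the used measuring module out of the analyser

ROBOT

A 7-joint arm with a two-finger parallel gripper is mounted at the origin on the work surface. World frame = base frame: x ahead of the robot, y to its left, z up, the work surface at z = 0. Lengths are in m, angles in rad, forces in N, time in s.
With the tool pointing down it reaches from about 0.425 to 0.925 m from the base axis. Payload 6.8 kg.
Tool frame: the origin (TCP) lies between the finger pads; the fingertips stand 14 mm ahead of it and the grasp point (between the pads) lies 5 mm behind it; z points along the fingers, y is the direction in which the jaws open and shut (so a half turn about z gives the same grasp; the last joint's range is limited). The gripper opens to 85 mm and grips with 20 to 120 N. Pads are 22 mm wide; open, the fingers measure 114 mm over their backs; the gripper's body (76 mm by 85 mm) begins 54 mm behind the grasp point. The pads swing forward as they close: fully open they stand 13 mm farther back than shut.
Start: joints at [1.221, 0.477, 0.022, 1.555, -0.011, 1.109, -0.083], TCP at [0.162, -0.655, 0.211] pointing down, gripper open.
Joint ranges: [-2.96, 2.96], [-0.34, 2.1], [-1.41, 1.46], [0.24, 2.44], [-1.37, 4.51], [0.17, 1.92], [-2.96, 2.96]. Speed limits (rad/s): [2.39, 2.39, 3.14, 3.14, 3.14, 3.14, 3.14].

INTERFACE

Orientations are given as a unit quaternion [w, x, y, z].
In Python, from station import bot gives the robot as it stands.
- The arm moves only by the shell command python3 -m crank 'ROWS' [FORCE]. ROWS is JSON, a list of rows, each a list of 3 entries, a list of its own where there are three numbers: the shift along the tool's x, y, z in m, then the turn, a rotation vector about the tool's x, y, z in degrees, then the finger opening in m, from 0 to 0.0854. A call has 1 to 10 rows; each row shifts and turns the commanded pose from where the row before left it, along the tool's axes as they then stand; what a row does not reach is not made up. A row lasts 1/8 s, in which the tool goes at most 62.5 mm and 10.7 degrees, less where a joint would pass 70% of its speed; a pose out of reach is approached as far as the arm can. A call is refused whole if a number of a shift passes 0.0625 or a number of a turn 10.7, either way. A call with a gripper value outside its range is refused whole. The fingers move at their own pace and stop on an object; FORCE is the grip in N (left out, the last holds). Time passes only in rows, so rows that do not move let the fingers close. It gives the time, the measured TCP pose, the force and the opening at its end, in the units of the state.
- bot.get_obs(): the state, without advancing time (a new reading comes with each control period).
- bot.read_camera(name): name is "scene" or "top" or "wrist"; returns (picture, depth): 480x640x3 uint8, red, green, blue; 480x640 float32, m along the optical axis (not along the pixel's ray), 0 where there is no reading.
- bot.calibration(name): a dict with "fx", "fy", "cx", "cy" (pixels), "extrinsics" (4x4, takes a point from camera to world coordinates). Camera axes: x right, y down, z forward; pixel columns grow to the right and rows downward; lengths in m; the calibration is good to about 2 mm. A picture is of the moment at which its call begins: read the wrist's pose just before it. calibration takes no time and is no camera call; for the wrist camera it gives the pose at the moment of the call.
- bot.hand_in(): hands the job in, once; it reports no verdict.
The state is a dict: "t": time; "q": joint angles; "joint_vel": joint speeds; "joint_torque": joint torques, N m; "eef_pos": TCP position; "tool_rot": TCP orientation; "contact_force": force on the tool from outside, world axes, zero at the start; "torque": the same for the moment, N m; "gripper_width": opening from 0.0 (shut) to 1.0 (fully open).
Only numpy, scipy, OpenCV 4.12 (cv2) and the standard library are available. Lean on these libraries where they do the work, as an engineer would, in place of code of your own. Each camera call takes 0.05 s, during which the arm holds its last target.

TASK

Take the used measuring module out of the blood analyser: swing both of its ejector levers fully outward so that they pry it up off its seat, then draw it out of its sloped bay and stand it upright in the empty steel tray without dropping it. Leave the levers swung out, ready for the new module, and leave the other things on the table where they are.

Things in the scene. Friction and masses are not known exactly. Their poses are not given: they have to be found in the camera images.
- bay_seat (a point): Centre of the seat (bottom) of the module bay in the white analyser's sloped deck. z points out of the bay, square to the deck, leaning 35 degrees from vertical toward the analyser's front; x points up the slope; y to the left, along the module. Deck at z = 30 mm, the analyser's rear housing (196 mm high) begins about 100 mm up the slope. Two guide flanges, 6 mm thick, line the 36 mm wide bay and stand 16 mm above the deck.
- lever_left (a joint): Angle of the left (+y of bay_seat) ejector lever, rad: 0 = upright, claw over the module's shoulder (clear of it from 0.15); 0.9 = swung fully outward, away from the module, to its stop. Stiff hinge (0.12 N m): stays where it is left. Swinging outward, its toe pries that end of the module up, about 15 mm in all.
- hinge_left (a point): Hinge axis of the left (+y of bay_seat) lever (black plastic, 12 mm wide, 84 mm long above the hinge), 71 mm from the bay's middle and 28 mm below the deck; the axis runs along bay_seat's x. This frame turns with the lever.
- tab_left (a point): Middle of the inner upper face of the left (+y of bay_seat) lever's thumb tab (16 mm wide along the hinge axis, 30 mm long, 5 mm thick), flared 40 degrees outward from the arm. At 0 rad it lies 73 mm from the hinge along bay_seat's z and 7 mm outward; it moves with the lever. Pressing this face outward and down swings the lever out.
- lever_right (a joint): Angle of the right (-y of bay_seat) ejector lever, rad: 0 = upright, claw over the module's shoulder (clear of it from 0.15); 0.9 = swung fully outward, away from the module, to its stop. Stiff hinge (0.12 N m): stays where it is left. Swinging outward, its toe pries that end of the module up, about 15 mm in all.
- hinge_right (a point): Hinge axis of the right (-y of bay_seat) lever (black plastic, 12 mm wide, 84 mm long above the hinge), 71 mm from the bay's middle and 28 mm below the deck; the axis runs along bay_seat's x. This frame turns with the lever.
- tab_right (a point): Middle of the inner upper face of the right (-y of bay_seat) lever's thumb tab (16 mm wide along the hinge axis, 30 mm long, 5 mm thick), flared 40 degrees outward from the arm. At 0 rad it lies 73 mm from the hinge along bay_seat's z and 7 mm outward; it moves with the lever. Pressing this face outward and down swings the lever out.
- module_handle (a point): Centre of the grip rib on top of the grey measuring module. Axes as bay_seat's while seated: z is the module's upward axis, y its length. The rib is 14 mm thick along x, 88 mm long along y and 36 mm high (from 19 mm below this point, where it meets the module's top, to 16 mm above it).
- module: The measuring module (0.35 kg, may differ by a third); origin at the centre of its flat foot, 83 mm below module_handle, on bay_seat when fully seated. 34 mm thick (x), 124 mm long (y) at the foot, 106 mm above its shoulders (52 mm up); 64 mm high, with the rib 99 mm. It stands by itself on its foot.
- tray: Empty open steel tray, 200 (x) x 180 (y) mm outside, 28 mm high, walls and floor 4 mm thick; origin at the centre of its underside. Stands to the left or to the right of the analyser; fixed.
- tube_rack: Bystander, to be left alone: orange rack with capped sample tubes, 240 x 105 mm, 125 mm high; origin at the centre of its underside.
- dish: Bystander, to be left alone: round steel bowl, 96 mm wide, 40 mm high; origin at the centre of its underside.
- dust_cover: Bystander, to be left alone: open white plastic dust cover, 45 x 135 mm, 22 mm high; origin at the centre of its underside.
Things that resemble listed ones, but are neither listed nor needed, are in the scene too. Leave any pink look-alike of the module alone.

How it is judged:
By the outcome, as a careful person would: the job done as asked, in the order asked, and still so for the second after the job is handed in, with the robot touching nothing.
It also fails if it takes over 59 s, if anything falls off the work surface, if the arm or the gripper's body presses on something with over 40 N, if the wrist force passes 120 N, or if a joint passes its speed limit or range.

## Working session

There is one attempt and no reset: what is moved stays moved. The work goes in short steps, Python scripts to look and compute and a shell command to move; the robot and the scene stay as the last step left them, time stands still between calls to the robot, and variables do not carry over. Pictures are saved under pics/ and viewed, and the job is handed in when it is done.

```bash
mkdir -p pics; ls; python3 - <<'E'
from station import bot
import cv2,numpy as np
o=bot.get_obs()
print(o['t'],o['eef_pos'],o['tool_rot'],o['gripper_width'])
for n in ['scene','top']:
    p,d=bot.read_camera(n); cv2.imwrite(f'pics/{n}0.png',p[:,:,::-1]); np.savez(f'pics/{n}0.npz',p=p,d=d)
    c=bot.calibration(n); print(n,c['fx'],c['cx'],c['cy'],np.round(c['extrinsics'],3).tolist())
E
```

```text
pics
0.0 [ 0.16144547 -0.65477049  0.20982819] [-8.94251354e-04  9.92703994e-01  1.20573445e-01 -1.56053367e-04] 0.9997998922931264
scene 515.1736095882317 321.8596162033891 245.3394332391298 [[-0.25, 0.758, -0.602, 1.219], [0.968, 0.191, -0.161, 0.193], [-0.007, -0.624, -0.782, 1.096], [0.0, 0.0, 0.0, 1.0]]
top 551.3019977168623 325.8056799392915 234.33954451013832 [[0.022, -0.993, 0.118, 0.376], [-0.999, -0.019, 0.025, -0.015], [-0.022, -0.119, -0.993, 1.13], [0.0, 0.0, 0.0, 1.0]]
```

View pics/scene0.png

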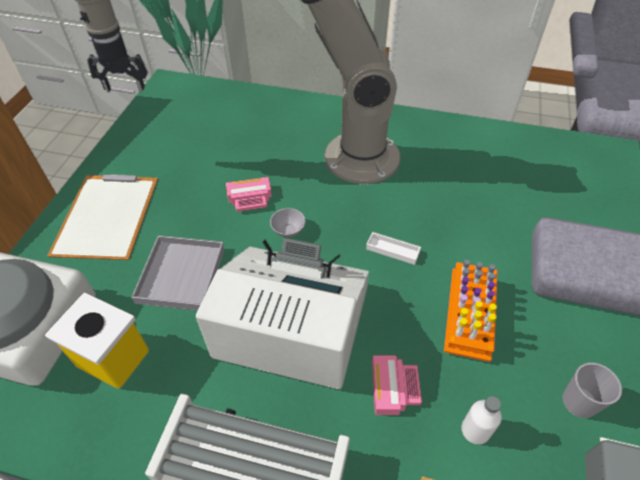

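View pics/top0.png

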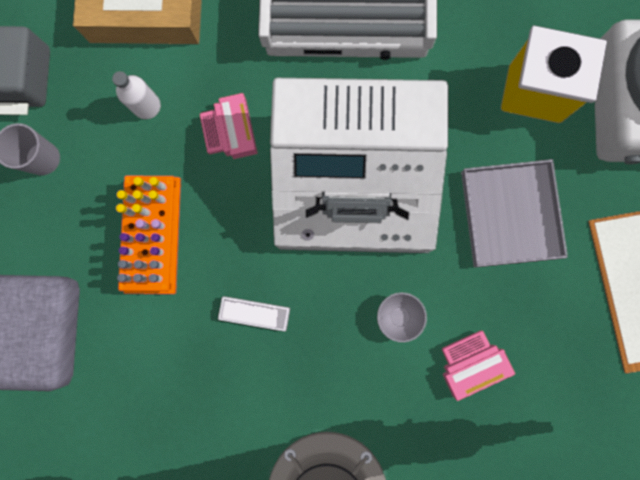

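The scene view shows the white analyser at (285,310). The top view shows it at (360,165), with the grey module in its sloped deck at (358,208), the black levers at (318,206) and (398,206), and the empty tray at (515,213). There are module look-alikes at (230,127) and (477,365), both pink and lying on the table. The grey one in the bay is the one meant. I'll enlarge it to confirm.

```bash
cat > h.py <<'E'
import numpy as np,cv2
from station import bot
def cloud(n,d):
    c=bot.calibration(n); v,u=np.mgrid[:480,:640]
    P=np.stack([(u-c['cx'])/c['fx']*d,(v-c['cy'])/c['fy']*d,d],-1)
    E=np.array(c['extrinsics']); return P@E[:3,:3].T+E[:3,3]
def proj(n,X):
    c=bot.calibration(n);E=np.array(c['extrinsics']);p=(np.atleast_2d(X)-E[:3,3])@E[:3,:3]
    return np.stack([p[:,0]/p[:,2]*c['fx']+c['cx'],p[:,1]/p[:,2]*c['fy']+c['cy']],1)
E
python3 - <<'E'
from h import *
a=np.load('pics/top0.npz');b=np.load('pics/scene0.npz')
C=cv2.resize(a['p'][150:260,260:460],None,fx=4,fy=4,interpolation=cv2.INTER_CUBIC)
cv2.imwrite('pics/ctop.png',C[:,:,::-1])
C=cv2.resize(b['p'][225:305,210:360],None,fx=5,fy=5,interpolation=cv2.INTER_CUBIC)
cv2.imwrite('pics/cscene.png',C[:,:,::-1])
W=cloud('top',a['d'])
for (u,v) in [(285,200),(285,230),(360,235),(430,220),(430,185),(358,195),(358,208),(358,214),(310,206),(405,208),(515,213),(515,263),(300,110)]: print(u,v,np.round(W[v,u],4))
# deck plane
m=np.zeros((480,640),bool);m[195:245,276:300]=1;m[195:230,415:436]=1;m[228:244,320:375]=1
P=W[m&(a['d']>0)]
for _ in range(4):
    c=P.mean(0);n=np.linalg.svd(P-c,full_matrices=0)[2][2];n*=np.sign(n[2]);r=(P-c)@n;P=P[abs(r)<max(.002,1.5*r.std())]
print('deck',c,n,np.degrees(np.arccos(n[2])),np.degrees(np.arctan2(n[1],n[0])),r.std())
E
```

```text
285 200 [0.5582 0.087  0.1248]
285 230 [0.5064 0.0886 0.091 ]
360 235 [ 0.5002 -0.0542  0.0865]
430 220 [ 0.5287 -0.1837  0.1059]
430 185 [ 0.5867 -0.1772  0.1459]
358 195 [ 0.5641 -0.047   0.1554]
358 208 [ 0.5396 -0.0472  0.1607]
358 214 [ 0.5265 -0.0469  0.1753]
310 206 [0.5489 0.0407 0.1184]
405 208 [ 0.5477 -0.1351  0.1222]
515 213 [ 0.5617 -0.3741  0.004 ]
515 263 [ 0.4594 -0.3739 -0.0015]
300 110 [0.7056 0.0582 0.1971]
deck [ 0.52022358 -0.01961836  0.09889924] [-0.57402658  0.00343463  0.81882946] 35.03221036450209 179.65718093206794 0.0010366032902442087
```

View pics/ctop.png

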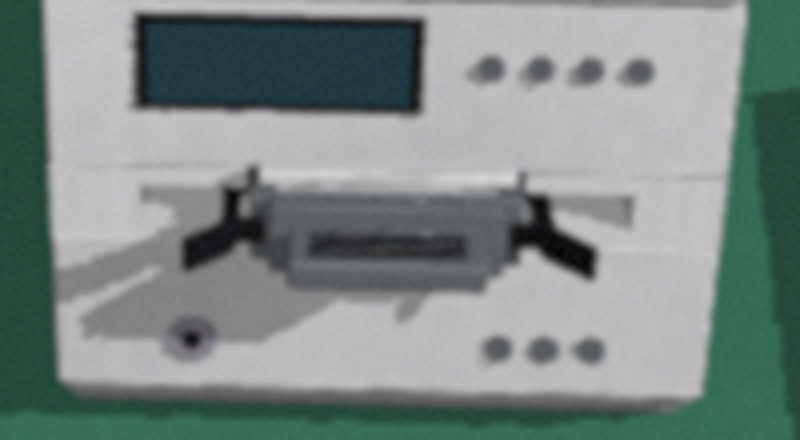

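View pics/cscene.png

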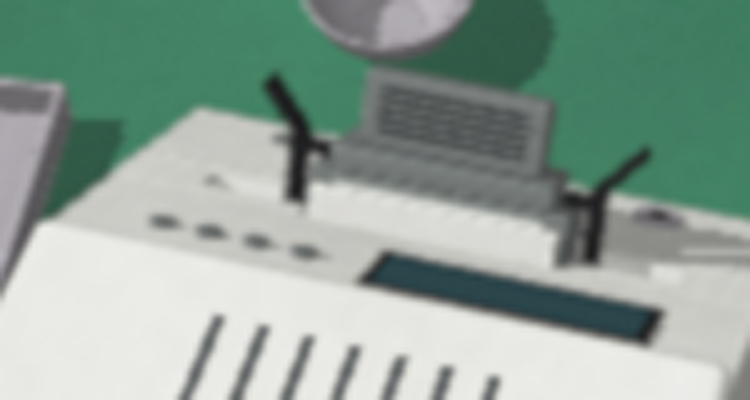

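The crops confirm it. The module with the grey rib and white body is in the bay, with a black lever on each side whose tabs flare outward. Next I'll build the bay frame.

```bash
python3 - <<'E'
from h import *
a=np.load('pics/top0.npz');b=np.load('pics/scene0.npz')
W={'top':cloud('top',a['d']),'scene':cloud('scene',b['d'])}
n=np.array([-0.57403,0.0034,0.81883]);n/=np.linalg.norm(n);dc=np.array([.52022,-.01962,.0989])
bx=np.array([.819,0,.574]);bx-=bx@n*n;bx/=np.linalg.norm(bx);by=np.cross(n,bx);R=np.stack([bx,by,n],1)
for nm,im in(('top',a),('scene',b)):
    L=(W[nm]-dc)@R; d=im['d']; hsv=cv2.cvtColor(im['p'],cv2.COLOR_RGB2HSV)
    near=(abs(L[...,0])<.08)&(abs(L[...,1]+.03)<.13)&(d>0)
    print(nm,'deck res',np.median(L[...,2][near&(abs(L[...,2])<.008)]))
    blk=near&(hsv[...,2]<60)&(L[...,2]>.01)
    for s in (1,-1):
        m=blk&((L[...,1]+.045)*s>.0); Q=L[m]; print(' lever',s,len(Q),Q.min(0).round(4),Q.max(0).round(4),np.median(Q,0).round(4))
    rib=near&(L[...,2]>.040)&(L[...,2]<.085)&(hsv[...,2]>=60)&(hsv[...,2]<170)&(abs(L[...,1]+.048)<.06)
    Q=L[rib];print(' rib',len(Q),np.percentile(Q,[1,5,50,95,99],axis=0).round(4).tolist())
    # long axis angle of rib top
    T=Q[Q[:,2]>.06]; 
    if len(T)>30:
        r=cv2.minAreaRect((T[:,:2]*1000).astype(np.float32)); print(' top',len(T),r,np.median(T[:,2]))
    f=np.polyfit(Q[:,1],Q[:,0],1);print(' slope deg',np.degrees(np.arctan(f[0])))
E
```

```text
top deck res 3.017547985508847e-05
 lever 1 266 [ 0.0389 -0.0449  0.0133] [0.0538 0.0642 0.0628] [0.0504 0.0341 0.0467]
 lever -1 175 [ 0.0401 -0.114   0.0112] [ 0.0533 -0.0451  0.0596] [ 0.0493 -0.0956  0.0408]
 rib 506 [[0.037, -0.1043, 0.041], [0.0387, -0.0658, 0.0426], [0.048, -0.0292, 0.0677], [0.0517, 0.009, 0.0711], [0.0526, 0.011, 0.0724]]
 top 405 ((44.409358978271484, -28.296489715576172), (15.890685081481934, 78.49546813964844), 0.660045862197876) 0.06855604916797316
 slope deg 0.1505197676102296
scene deck res 0.0017409124537270137
 lever 1 57 [0.0484 0.0332 0.0104] [0.0577 0.0661 0.0575] [0.0535 0.0489 0.0291]
 lever -1 63 [ 0.038  -0.1102  0.0103] [ 0.0594 -0.0818  0.0558] [ 0.0513 -0.0945  0.0373]
 rib 490 [[0.0404, -0.1037, 0.0404], [0.0456, -0.0636, 0.042], [0.0517, -0.028, 0.057], [0.0555, 0.0079, 0.0709], [0.0568, 0.0112, 0.0715]]
 top 200 ((47.83737564086914, -27.295734405517578), (17.089717864990234, 77.5523681640625), 0.942192792892456) 0.06714545765215404
 slope deg 0.09062040115668625
```

```bash
cat >> h.py <<'E'
from scipy.spatial.transform import Rotation as Ro, Slerp
n=np.array([-0.57403,0.0034,0.81883]);n/=np.linalg.norm(n);dc=np.array([.52022,-.01962,.0989])
def bayR(yaw=0.0):
    bx=np.array([.819,.819*np.tan(np.radians(yaw)),.574]);bx-=bx@n*n;bx/=np.linalg.norm(bx);return np.stack([bx,np.cross(n,bx),n],1)
def pose():
    o=bot.get_obs();return np.array(o['eef_pos']),Ro.from_quat(np.roll(o['tool_rot'],-1))
def rows(p1,R1,N,p0=None,R0=None):
    """N equal rows from p0,R0 (default now) to p1,R1; straight line + constant tool-frame rotation"""
    if p0 is None:p0,R0=pose()
    w=(R0.inv()*R1).as_rotvec()/N; out=[]
    for k in range(N):
        Rk=R0*Ro.from_rotvec(w*k); s=Rk.inv().apply((np.array(p1)-p0)/N)
        out.append([[round(float(x),4) for x in s],[round(float(x),2) for x in np.degrees(w)]])
    print('max',max(max(map(abs,r[0])) for r in out),np.linalg.norm((np.array(p1)-p0)/N),np.degrees(np.linalg.norm(w)))
    for r in out: print(r)
E
python3 - <<'E'
from h import *
a=np.load('pics/top0.npz');W=cloud('top',a['d'])
p,R=pose()
E=np.array(bot.calibration('wrist')['extrinsics']);print('cam in tool',R.inv().apply(E[:3,3]-p).round(3),(R.inv().as_matrix()@E[:3,:3]).round(2).tolist())
hsv=cv2.cvtColor(a['p'],cv2.COLOR_RGB2HSV)
X=W;m=(X[...,2]>.02)&(X[...,2]<.034)&(X[...,1]<-.24)&(X[...,1]>-.5)&(X[...,0]>.42)&(X[...,0]<.7)&(a['d']>0)
g=m.astype(np.uint8)
Q=X[m];print(len(Q),cv2.minAreaRect((Q[:,:2]*1000).astype(np.float32)))
m2=(abs(X[...,2]-.004)<.004)&(hsv[...,1]<90)&(X[...,1]<-.26)&(X[...,1]>-.5)&(X[...,0]>.42)&(X[...,0]<.7)
Q=X[m2];print(len(Q),cv2.minAreaRect((Q[:,:2]*1000).astype(np.float32)),np.median(Q[:,2]))
# target view pose
B=bayR(0.5);c=dc+B@np.array([.045,-.027,0]); print('bay centre deck',c)
T=np.stack([B[:,1],B[:,0],-B[:,2]],1)
rows(c+n*.20,Ro.from_matrix(T),14)
E
```

```text
cam in tool [ 0.081 -0.    -0.163] [[0.0, -0.95, -0.32], [1.0, -0.0, 0.0], [-0.0, -0.32, 0.95]]
987 ((559.5711059570312, -366.1425476074219), (200.59873962402344, 183.17161560058594), 6.977548122406006)
7320 ((564.034423828125, -371.0989990234375), (209.82839965820312, 195.76426696777344), 6.932724475860596) 0.0035249106122845486
bay centre deck [ 0.55717247 -0.04629756  0.12491582]
max 0.0482 0.048245407288421374 5.931190816877965
[[0.0299, -0.0375, -0.0056], [-2.14, 1.64, -5.28]]
[[0.0334, -0.0343, -0.006], [-2.14, 1.64, -5.28]]
[[0.0366, -0.0309, -0.0062], [-2.14, 1.64, -5.28]]
[[0.0394, -0.0271, -0.0062], [-2.14, 1.64, -5.28]]
[[0.0419, -0.0231, -0.006], [-2.14, 1.64, -5.28]]
[[0.044, -0.019, -0.0056], [-2.14, 1.64, -5.28]]
[[0.0457, -0.0146, -0.0049], [-2.14, 1.64, -5.28]]
[[0.047, -0.0102, -0.004], [-2.14, 1.64, -5.28]]
[[0.0478, -0.0057, -0.003], [-2.14, 1.64, -5.28]]
[[0.0482, -0.0012, -0.0017], [-2.14, 1.64, -5.28]]
[[0.0481, 0.0033, -0.0003], [-2.14, 1.64, -5.28]]
[[0.0476, 0.0077, 0.0013], [-2.14, 1.64, -5.28]]
[[0.0466, 0.012, 0.003], [-2.14, 1.64, -5.28]]
[[0.0452, 0.0161, 0.0048], [-2.14, 1.64, -5.28]]
```

```bash
python3 -m crank '[[[0.030,-0.0375,-0.0056],[-2.14,1.64,-5.28],0.0],[[0.0334,-0.0343,-0.006],[-2.14,1.64,-5.28],0.0],[[0.0366,-0.0309,-0.0062],[-2.14,1.64,-5.28],0.0],[[0.0394,-0.0271,-0.0062],[-2.14,1.64,-5.28],0.0],[[0.0419,-0.0231,-0.006],[-2.14,1.64,-5.28],0.0],[[0.044,-0.019,-0.0056],[-2.14,1.64,-5.28],0.0],[[0.0457,-0.0146,-0.0049],[-2.14,1.64,-5.28],0.0],[[0.047,-0.0102,-0.004],[-2.14,1.64,-5.28],0.0],[[0.0478,-0.0057,-0.003],[-2.14,1.64,-5.28],0.0],[[0.0482,-0.0012,-0.0017],[-2.14,1.64,-5.28],0.0]]'
python3 - <<'E'
from h import *
B=bayR(0.5);c=dc+B@np.array([.045,-.027,0]);T=np.stack([B[:,1],B[:,0],-B[:,2]],1)
rows(c+n*.20,Ro.from_matrix(T),5)
print(bot.get_obs()['q'])
E
```

```text
t: 1.35
eef_pos: [0.3626, -0.2185, 0.2665]
tool_rot: [0.161, 0.809, 0.543, 0.158]
contact_force: [0.0, -0.1, -0.4]
gripper_width: 0.005
max 0.0382 0.0383446780239526 4.707433089237236
[[0.0382, 0.0027, -0.0002], [-1.69, 1.32, -4.19]]
[[0.0379, 0.0055, 0.0008], [-1.69, 1.32, -4.19]]
[[0.0374, 0.0082, 0.0019], [-1.69, 1.32, -4.19]]
[[0.0366, 0.0109, 0.003], [-1.69, 1.32, -4.19]]
[[0.0357, 0.0134, 0.0042], [-1.69, 1.32, -4.19]]
[ 0.98380175 -0.22921783 -0.39385684  2.31461046 -0.41914152  0.65037498
  0.47857817]
```

```bash
python3 -m crank '[[[0.0382,0.0027,-0.0002],[-1.69,1.32,-4.19],0.0],[[0.0379,0.0055,0.0008],[-1.69,1.32,-4.19],0.0],[[0.0374,0.0082,0.0019],[-1.69,1.32,-4.19],0.0],[[0.0366,0.0109,0.003],[-1.69,1.32,-4.19],0.0],[[0.0357,0.0134,0.0042],[-1.69,1.32,-4.19],0.0],[[0,0,0],[0,0,0],0.0]]'
python3 - <<'E'
from h import *
B=bayR(0.5);c=dc+B@np.array([.045,-.027,0]);T=np.stack([B[:,1],B[:,0],-B[:,2]],1)
p,R=pose(); print('tgt',c+n*.2,p,np.degrees((R.inv()*Ro.from_matrix(T)).magnitude()),bot.get_obs()['q'])
E0=bot.calibration('wrist')
P,d=bot.read_camera('wrist');np.savez('pics/w1.npz',p=P,d=d,E=E0['extrinsics'],K=[E0['fx'],E0['fy'],E0['cx'],E0['cy']]);cv2.imwrite('pics/w1.png',P[:,:,::-1])
E
```

```text
t: 2.1
eef_pos: [0.4427, -0.0455, 0.2887]
tool_rot: [0.214, 0.672, 0.677, 0.211]
contact_force: [-0.9, -0.0, 0.0]
gripper_width: -0.001
tgt [ 0.44236673 -0.04561756  0.28868144] [ 0.44274021 -0.04548509  0.28866256] 0.11132225429095163 [ 0.72607791 -0.3232111  -0.5936254   2.36622732 -0.52458804  0.48120543
  0.50679998]
```

View pics/w1.png

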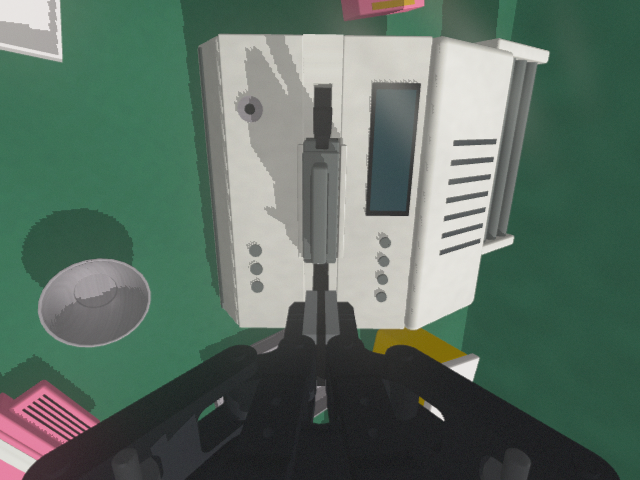

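The wrist view shows the module's rib running down column 320 (rows 163–262), the left lever's tab at (322,110), the right lever near (320,280) and the fingertips at (320,310). The alignment looks good. Next I'll refine the bay frame from this view.

```bash
python3 - <<'E'
from h import *
a=np.load('pics/w1.npz');E=a['E'];fx,fy,cx,cy=a['K'];d=a['d'];v,u=np.mgrid[:480,:640]
P=np.stack([(u-cx)/fx*d,(v-cy)/fy*d,d],-1)@E[:3,:3].T+E[:3,3]
# refit the deck
m=np.zeros((480,640),bool);m[60:200,348:365]=1;m[240:310,348:370]=1;m[50:90,215:240]=1;m[180:300,230:245]=1
Q=P[m&(d>0)]
for _ in range(4):
    c=Q.mean(0);nn=np.linalg.svd(Q-c,full_matrices=0)[2][2];nn*=np.sign(nn[2]);r=(Q-c)@nn;Q=Q[abs(r)<.003]
print('deck w',nn,'offset vs top',(c-dc)@n,r.std(),len(Q))
B=bayR(0.0);L=(P-dc)@B
def ray(px,h): # onto plane h above deck
    q=np.array([(px[0]-cx)/fx,(px[1]-cy)/fy,1.])@E[:3,:3].T; t=(h-(E[:3,3]-dc)@n)/(q@n); return ((E[:3,3]+t*q-dc)@B)*1000
# rib top from depth
m=(L[...,2]>.060)&(L[...,2]<.078)&(v<285)&(abs(L[...,1]+.028)<.06)&(d>0)
Q=L[m];print('rib',len(Q),np.percentile(Q,[2,50,98],axis=0).round(4).tolist(),cv2.minAreaRect((Q[:,:2]*1000).astype(np.float32)))
hsv=cv2.cvtColor(a['p'],cv2.COLOR_RGB2HSV)
m=(L[...,2]>.012)&(hsv[...,2]<60)&(v<152)&(abs(u-322)<20)&(d>0)
Q=L[m];print('leverL',len(Q),np.percentile(Q,[1,50,99],axis=0).round(4).tolist())
m=(L[...,2]>.012)&(hsv[...,2]<60)&(v>262)&(v<288)&(abs(u-322)<20)&(d>0)
Q=L[m];print('leverR',len(Q),np.percentile(Q,[1,50,99],axis=0).round(4).tolist())
for h in (.016,0): print(h,[ray(q,h).round(1).tolist() for q in [(303,36),(303,325),(341,36),(341,325),(201,45),(437,40)]])
C=cv2.resize(a['p'][70:300,250:400],None,fx=2.6*1.9/1.9,fy=2.6,interpolation=cv2.INTER_CUBIC)
cv2.imwrite('pics/cw1.png',cv2.cvtColor(C,cv2.COLOR_RGB2BGR))
E
```

```text
deck w [-0.57446459  0.00228323  0.81852625] offset vs top 0.0006962603370657196 0.0007629031972507822 6093
rib 1744 [[-0.2006, -0.0838, 0.0628], [0.0431, -0.0228, 0.0696], [0.0506, 0.0195, 0.0712]] ((-103.69180297851562, -35.6147346496582), (316.0555114746094, 87.0327377319336), 4.923488616943359)
leverL 58 [[0.0394, 0.0321, 0.028], [0.0469, 0.0349, 0.0302], [0.0516, 0.0667, 0.0562]]
leverR 19 [[0.0404, -0.1022, 0.031], [0.0483, -0.1002, 0.042], [0.0522, -0.0909, 0.0452]]
0.016 [[28.4, 126.4, 16.0], [26.4, -164.3, 16.0], [61.7, 126.7, 16.0], [69.7, -163.9, 16.0], [-61.7, 118.6, 16.0], [146.2, 124.3, 16.0]]
0 [[27.7, 129.7, -0.0], [25.6, -174.4, -0.0], [62.5, 130.0, -0.0], [70.8, -174.0, -0.0], [-66.6, 121.6, -0.0], [150.9, 127.5, -0.0]]
```

View pics/cw1.png

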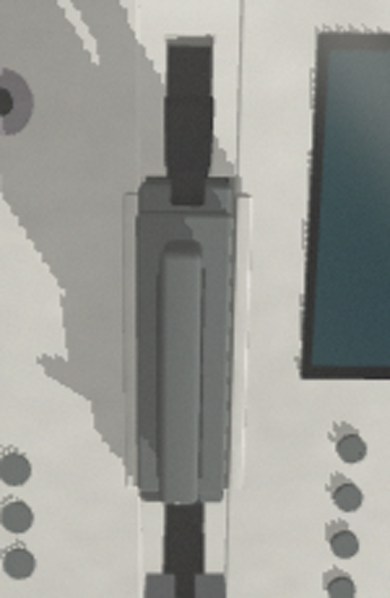

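```bash
python3 - <<'E'
from h import *
a=np.load('pics/w1.npz');E=a['E'];fx,fy,cx,cy=a['K']
B=bayR(0.0)
def ray(x,y,h):
    px=(250+x/2.6,70+y/2.6)
    q=np.array([(px[0]-cx)/fx,(px[1]-cy)/fy,1.])@E[:3,:3].T; t=(h-(E[:3,3]-dc)@n)/(q@n); return (((E[:3,3]+t*q-dc)@B)*1000)[:2].round(1)
print('rib top corners',[ray(*q,.069).tolist() for q in [(161,250),(202,250),(161,500),(200,500)]])
print('rib ends',ray(182,243,.069),ray(181,503,.069))
print('body top',[ray(*q,.034).tolist() for q in [(137,215),(230,212),(139,498),(224,498)]])
print('tabL far end top',[ray(*q,.056).tolist() for q in [(166,38),(214,38)]], 'bend',[ray(*q,.034).tolist() for q in [(164,97),(214,97)]])
print('flange outer',[ray(*q,.016).tolist() for q in [(123,193),(125,487),(250,195),(243,487)]])
E
```

```text
rib top corners [[37.7, 20.2], [50.8, 20.3], [37.8, -65.7], [51.4, -65.5]]
rib ends [44.4 22.4] [ 44.8 -66.7]
body top [[28.4, 28.2], [61.1, 29.5], [28.4, -79.2], [61.5, -78.9]]
tabL far end top [[38.8, 83.5], [53.7, 83.6]] bend [[37.8, 67.2], [54.7, 67.4]]
flange outer [[22.3, 34.6], [21.8, -81.7], [69.2, 34.3], [70.0, -81.3]]
```

```bash
python3 - <<'E'
from h import *
a=np.load('pics/w1.npz');E=a['E'];fx,fy,cx,cy=a['K'];d=a['d'];v,u=np.mgrid[:480,:640]
P=np.stack([(u-cx)/fx*d,(v-cy)/fy*d,d],-1)@E[:3,:3].T+E[:3,3]
L=((P-dc)@bayR(0.))*1000
for r in range(80,152,4): print(r,d[r,322].round(3),L[r,322].round(1),a['p'][r,322])
E
```

```text
80 0.33 [45.5 92.7  2.3] [213 210 203]
84 0.345 [ 45.5  90.7 -12.9] [127 126 120]
88 0.375 [ 45.6  89.7 -43.8] [69 70 67]
92 0.375 [ 45.6  85.7 -42.7] [68 67 67]
96 0.378 [ 45.7  81.8 -44.2] [66 66 63]
100 0.378 [ 45.7  77.7 -43.3] [67 65 63]
104 0.38 [ 45.8  73.7 -44.2] [65 65 62]
108 0.287 [45.6 65.9 56.2] [61 63 60]
112 0.288 [45.6 62.8 56.7] [62 63 63]
116 0.293 [45.7 59.7 52.2] [63 62 61]
120 0.297 [45.7 56.6 49.2] [62 63 62]
124 0.302 [45.8 53.3 44.4] [61 61 59]
128 0.307 [45.8 50.  40.9] [62 61 62]
132 0.312 [45.8 46.5 37. ] [62 60 60]
136 0.32 [45.9 42.9 29.6] [63 62 62]
140 0.32 [45.9 39.4 30.1] [59 61 60]
144 0.322 [46.  35.8 29.9] [60 61 59]
148 0.324 [46.  32.1 28.6] [56 55 52]
```

```bash
cat >> h.py <<'E'
B=bayR(0.0);D=dc+B@np.array([.045,-.0245,0])
T=Ro.from_matrix(np.stack([B[:,1],B[:,0],-B[:,2]],1))
def bay():
    p,R=pose();o=bot.get_obs()
    print('t',round(o['t'],2),'TCP bay mm',((p-D)@B*1000).round(1),'rot err deg (tool)',np.degrees((R.inv()*T).as_rotvec()).round(2),'F bay',(np.array(o['contact_force'])@B).round(1),'w',round(o['gripper_width'],3))
E
python3 - <<'E'
from h import *
bay();print(D)
s=5;a=7+.643*s;b=73+.766*s
for th in np.arange(0,.96,.1): print(round(th,2),'TCP y,z',round(71+a*np.cos(th)+b*np.sin(th)-11,1),round(-28-a*np.sin(th)+b*np.cos(th)+14,1))
E
```

```text
t 2.15 TCP bay mm [  0.   -3.4 199.8] rot err deg (tool) [-0.08 -0.02  0.32] F bay [-0.1 -0.5  0.2] w -0.002
[ 0.55701967 -0.04411984  0.12479965]
0.0 TCP y,z 70.2 62.8
0.1 TCP y,z 77.8 61.4
0.2 TCP y,z 85.3 59.3
0.3 TCP y,z 92.5 56.4
0.4 TCP y,z 99.3 52.8
0.5 TCP y,z 105.8 48.5
0.6 TCP y,z 111.8 43.6
0.7 TCP y,z 117.3 38.2
0.8 TCP y,z 122.2 32.2
0.9 TCP y,z 126.5 25.8
```

```bash
python3 -m crank '[[[0.034,0,0.03],[0,0,0.3],0.0],[[0.033,0,0.04],[0,0,0],0.0],[[0,0,0.04],[0,0,0],0.0],[[0,0,0.024],[0,0,0],0.0],[[0,0,0],[0,0,0],0.0]]'; python3 - <<'E'
from h import *
bay()
P,d=bot.read_camera('top');cv2.imwrite('pics/t2.png',cv2.resize(P[150:260,260:460],None,fx=4,fy=4,interpolation=cv2.INTER_CUBIC)[:,:,::-1])
P,d=bot.read_camera('scene');cv2.imwrite('pics/s2.png',cv2.resize(P[200:320,200:360],None,fx=5,fy=5,interpolation=cv2.INTER_CUBIC)[:,:,::-1])
E
```

```text
t: 2.78
eef_pos: [0.4803, -0.0027, 0.204]
tool_rot: [0.21, 0.684, 0.675, 0.181]
contact_force: [0.3, -0.4, 0.3]
gripper_width: 0.0
t 2.77 TCP bay mm [-17.3  41.  109. ] rot err deg (tool) [-2.98  2.26  0.04] F bay [ 0.5 -0.4  0.1] w 0.0
```

View pics/s2.png

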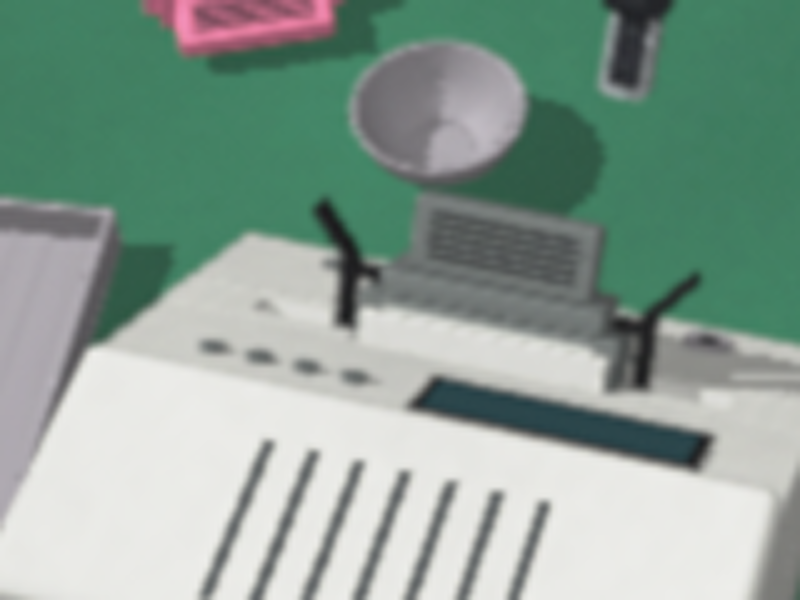

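The arm fell short of the target: the fingertip (upper right at (628,60) in the crop) is still in front of the analyser. I'll check the joints.

```bash
python3 - <<'E'
from h import *
print(np.round(bot.get_obs()['q'],3),np.round(bot.get_obs()['joint_vel'],3));bay()
E
python3 -m crank '[[[0,0,0],[0,0,0],0.0],[[0,0,0],[0,0,0],0.0]]'; python3 - <<'E'
from h import *
print(np.round(bot.get_obs()['q'],3));bay()
E
```

```text
[ 1.132 -0.076 -1.263  2.372  0.209  0.249 -0.352] [-0.024 -0.018  0.01  -0.001  0.005 -0.002 -0.014]
t 2.88 TCP bay mm [-16.6  41.4 109.5] rot err deg (tool) [-2.89  2.29  0.04] F bay [ 0.1 -0.4  0.5] w 0.002
t: 3.12
eef_pos: [0.481, -0.0015, 0.2053]
tool_rot: [0.211, 0.683, 0.676, 0.181]
contact_force: [0.0, 0.3, -0.0]
gripper_width: 0.001
[ 1.13  -0.077 -1.264  2.372  0.213  0.248 -0.356]
t 3.12 TCP bay mm [-16.   42.3 109.7] rot err deg (tool) [-2.81  2.31  0.2 ] F bay [-0.   0.3 -0. ] w 0.001
```

The arm has run into joint margins (q4 2.37, q6 0.25, q3 −1.26). I'll fit a simple kinematic model to the recorded poses so I can see what is reachable.

```bash
cat > kin.py <<'E'
import numpy as np, itertools
from scipy.optimize import least_squares
from scipy.spatial.transform import Rotation as Ro
def fk(q,par,sg):
    o1,h,L1,a1,L2,a2,o7,L3,b=par; s1,s3,s5,s7=sg
    R=Ro.identity();p=np.zeros(3)
    def rz(t):
        nonlocal R;R=R*Ro.from_euler('z',t)
    def ry(t):
        nonlocal R;R=R*Ro.from_euler('y',t)
    def tr(x,z):
        nonlocal p;p=p+R.apply([x,0,z])
    rz(s1*q[0]+o1);tr(b,h);ry(q[1]);rz(s3*q[2]);tr(a1,L1);ry(q[3]);tr(a2,0);rz(s5*q[4]);tr(0,L2);ry(q[5]);rz(s7*q[6]+o7);tr(0,L3)
    return p,R
E
python3 - <<'E'
from kin import *
from station import bot
o=bot.get_obs()
print(o['q'].tolist() if hasattr(o['q'],'tolist') else o['q'])
obs=[([1.221,.477,.022,1.555,-.011,1.109,-.083],[.16145,-.65477,.20983],[-8.94e-4,.992704,.120573,-1.56e-4]),
([.98380175,-.22921783,-.39385684,2.31461046,-.41914152,.65037498,.47857817],[.3626,-.2185,.2665],[.161,.809,.543,.158]),
([.72607791,-.3232111,-.5936254,2.36622732,-.52458804,.48120543,.50679998],[.44274,-.045485,.28866],[.214,.672,.677,.211]),
(list(o['q']),list(o['eef_pos']),list(o['tool_rot']))]
best=[]
for sg in itertools.product([1,-1],repeat=4):
  for o10 in (0,1.57,3.14,-1.57):
   for o70 in (0,1.57,3.14,-1.57):
    def f(x):
        r=[]
        for q,p,t in obs:
            pp,R=fk(q,x,sg);r+=list((pp-p)*10);r+=list((R.inv()*Ro.from_quat(np.roll(t,-1))).as_rotvec())
        return r
    s=least_squares(f,[o10,.3,.4,0,.4,0,o70,.3,0],max_nfev=60);best.append((s.cost,sg,s.x.round(4).tolist()))
best.sort(key=lambda z:z[0])
for b in best[:4]:print(b)
E
```

```text
[1.1300052050448604, -0.07664924366007517, -1.263744824031537, 2.3716459970109307, 0.2133145180897643, 0.248287452850373, -0.35619191153103763]
(np.float64(0.00772153617115941), (-1, -1, -1, -1), [-0.094, 0.2521, 0.5166, 0.0253, 0.4651, 0.0136, -4.7957, 0.2707, 0.0037])
(np.float64(0.0077215361711594965), (-1, -1, -1, -1), [-0.094, 0.2521, 0.5166, 0.0253, 0.4651, 0.0136, 1.4875, 0.2707, 0.0037])
(np.float64(0.007721536171159562), (-1, -1, -1, -1), [-0.094, 0.2521, 0.5166, 0.0253, 0.4651, 0.0136, 1.4875, 0.2707, 0.0037])
(np.float64(0.007721536171159565), (-1, -1, -1, -1), [-0.094, 0.2521, 0.5166, 0.0253, 0.4651, 0.0136, 1.4875, 0.2707, 0.0037])
```

```bash
cat >> kin.py <<'E'
SG=(-1,-1,-1,-1)
def fk2(q,x): return fk(np.array(q)+np.r_[0,x[9:14],0],x[:9],SG)
E
python3 - <<'E'
from kin import *
from station import bot
o=bot.get_obs()
obs=[([1.221,.477,.022,1.555,-.011,1.109,-.083],[.16145,-.65477,.20983],[-8.94e-4,.992704,.120573,-1.56e-4]),
([.98380175,-.22921783,-.39385684,2.31461046,-.41914152,.65037498,.47857817],[.3626,-.2185,.2665],[.161,.809,.543,.158]),
([.72607791,-.3232111,-.5936254,2.36622732,-.52458804,.48120543,.50679998],[.44274,-.045485,.28866],[.214,.672,.677,.211]),
(list(o['q']),list(o['eef_pos']),list(o['tool_rot']))]
def f(x):
    r=list(x[9:14]*.02)+list(x[[3,5,8]]*.05)
    for q,p,t in obs:
        pp,R=fk2(q,x);r+=list((pp-p)*10);r+=list((R.inv()*Ro.from_quat(np.roll(t,-1))).as_rotvec())
    return r
s=least_squares(f,[-.094,.25,.5,0,.46,0,1.4875,.27,0,0,0,0,0,0]);x=s.x;print(s.cost,x.round(4).tolist());np.save('kin.npy',x)
for q,p,t in obs:
    pp,R=fk2(q,x);print(((pp-p)*1000).round(1),np.degrees((R.inv()*Ro.from_quat(np.roll(t,-1))).magnitude()).round(2))
from h import D,B,T
lo=np.array([-2.96,-.34,-1.41,.24,-1.37,.17,-2.96])+.06;hi=np.array([2.96,2.1,1.46,2.44,4.51,1.92,2.96])-.06
def ik(p,Rt,free=None):
    best=None
    for q3 in np.linspace(-1.2,1.2,5):
     for q50 in (0,1.5,3.1):
        def g(q):
            pp,R=fk2(q,x);return np.r_[(pp-p)*10,(R.inv()*Rt).as_rotvec()]
        s=least_squares(g,np.clip([.7,.3,q3,2,q50,.6,0],lo,hi),bounds=(lo,hi))
        if best is None or s.cost<best.cost-1e-9: best=s
        elif s.cost<1e-6 and np.ptp(s.x)>0: pass
    return best
for tilt in (0,10,20,30,35,37):
  Rt=T*Ro.from_euler('x',-(35-tilt),degrees=True)
  zt=Rt.apply([0,0,1])
  for pt in ([0,0,200],[0,64,66],[0,-64,66],[0,0,68],[0,0,130],[0,0,180]):
    p=D+B@np.array(pt)/1000;s=ik(p,Rt)
    print(tilt,zt.round(2),pt,'cost',round(s.cost*1e4,2),s.x.round(2))
E
```

```text
0.0025367727007072362 [-0.0142, 0.2463, 0.5286, -0.0103, 0.4821, -0.0208, 1.4195, 0.2801, -0.003, 0.0466, 0.1042, 0.0115, -0.0394, -0.0311]
[-0.7  0.1  0. ] 2.24
[ 3.7 -0.4  0.9] 0.88
[-2.5  0.2 -1.5] 1.53
[-0.3 -0.   0.5] 0.79
0 [ 0.94 -0.   -0.34] [0, 0, 200] cost 1396.99 [ 0.26 -0.28 -0.1   2.38 -0.76  0.43  0.85]
0 [ 0.94 -0.   -0.34] [0, 64, 66] cost 1384.18 [-0.15  0.08 -0.1   2.38  2.11  0.24 -2.36]
0 [ 0.94 -0.   -0.34] [0, -64, 66] cost 904.42 [ 0.56  0.21 -0.15  2.38  4.45  0.72  2.25]
0 [ 0.94 -0.   -0.34] [0, 0, 68] cost 1319.1 [ 0.25  0.1  -0.1   2.38  4.44  0.39  1.99]
0 [ 0.94 -0.   -0.34] [0, 0, 130] cost 1466.2 [ 0.25 -0.08 -0.1   2.38 -1.22  0.35  1.33]
0 [ 0.94 -0.   -0.34] [0, 0, 180] cost 1441.4 [ 0.26 -0.22 -0.1   2.38 -0.86  0.4   0.95]
10 [ 0.87 -0.   -0.5 ] [0, 0, 200] cost 675.89 [ 0.22 -0.28 -0.1   2.38 -0.59  0.4   0.64]
10 [ 0.87 -0.   -0.5 ] [0, 64, 66] cost 668.03 [ 0.25  0.08 -0.5   2.38  1.99  0.23 -2.18]
10 [ 0.87 -0.   -0.5 ] [0, -64, 66] cost 424.99 [ 0.41  0.13 -0.1   2.38  4.43  0.47  2.1 ]
10 [ 0.87 -0.   -0.5 ] [0, 0, 68] cost 634.8 [ 0.17  0.0
[... 1652 characters left out ...]
[ 0.57 -0.   -0.82] [0, 0, 130] cost 0.0 [ 1.34 -0.2  -1.23  2.37 -0.82  0.35  0.79]
35 [ 0.57 -0.   -0.82] [0, 0, 180] cost 0.0 [ 0.83 -0.28 -0.7   2.36 -0.6   0.46  0.59]
37 [ 0.55 -0.   -0.84] [0, 0, 200] cost 0.0 [ 0.32 -0.27 -0.26  2.33 -0.24  0.49  0.24]
37 [ 0.55 -0.   -0.84] [0, 64, 66] cost 0.0 [ 0.75  0.12 -0.98  2.33  1.04  0.23 -1.16]
37 [ 0.55 -0.   -0.84] [0, -64, 66] cost 0.0 [ 1.33  0.26 -1.3   2.31  0.89  0.23 -0.7 ]
37 [ 0.55 -0.   -0.84] [0, 0, 68] cost 0.0 [ 1.15  0.18 -1.25  2.33  0.98  0.23 -0.95]
37 [ 0.55 -0.   -0.84] [0, 0, 130] cost 0.0 [ 0.68 -0.11 -0.65  2.34 -0.35  0.31  0.33]
37 [ 0.55 -0.   -0.84] [0, 0, 180] cost 0.0 [ 0.9  -0.28 -0.76  2.34 -0.56  0.5   0.55]
```

```bash
cat >> kin.py <<'E'
lo0=np.array([-2.96,-.34,-1.41,.24,-1.37,.17,-2.96]);hi0=np.array([2.96,2.1,1.46,2.44,4.51,1.92,2.96])
def ikm(p,Rt,x,seeds=None):
    """best joint margin solution"""
    best=(-9,None)
    for q3 in (-.8,-.3,.2,.7):
      for q5 in (-.8,0,.8):
        def g(q):
            pp,R=fk2(q,x);m=np.minimum(q-lo0,hi0-q)[[1,2,3,4,5]]
            return np.r_[(pp-p)*100,(R.inv()*Rt).as_rotvec()*10,np.exp(-m/.06)*.05]
        s=least_squares(g,[.3-q3*.9,.2,q3,2.1,q5,.6,-q5],max_nfev=60)
        r=g(s.x);q=s.x;m=np.minimum(q-lo0,hi0-q)
        if np.abs(r[:3]).max()<.15 and np.abs(r[3:6]).max()<.15 and m.min()>best[0]: best=(m.min(),q)
    return best
E
python3 - <<'E'
from kin import *
from h import D,B,T
x=np.load('kin.npy')
for phi in (-35,-20,0,20,35):
  for pt in ([0,0,70],[0,0,130]):
    p=D+B@np.array(pt)/1000; Rt=T*Ro.from_euler('y',phi,degrees=True)
    m,q=ikm(p,Rt,x);print(phi,pt,(B.T@Rt.apply([0,0,1])).round(2),round(m,2),None if q is None else q.round(2))
print('levers')
for t in (20,35):
  for pt in ([0,64,66],[0,126,27],[0,-64,66],[0,-126,27]):
    p=D+B@np.array(pt)/1000; Rt=T*Ro.from_euler('x',-t,degrees=True)
    m,q=ikm(p,Rt,x);print(t,pt,Rt.apply([0,0,1]).round(2),round(m,2),None if q is None else q.round(2))
E
```

```text
-35 [0, 0, 70] [-0.   -0.57 -0.82] 0.15 [-0.31  0.21 -0.1   2.29  1.42  0.81 -1.79]
-35 [0, 0, 130] [-0.   -0.57 -0.82] 0.12 [-0.34  0.06 -0.1   2.32  1.29  0.85 -1.63]
-20 [0, 0, 70] [-0.   -0.34 -0.94] 0.1 [-0.13  0.1  -0.13  2.34  1.44  0.47 -1.66]
-20 [0, 0, 130] [-0.   -0.34 -0.94] 0.08 [-0.17 -0.06 -0.11  2.36  1.17  0.52 -1.37]
0 [0, 0, 70] [ 0. -0. -1.] 0.09 [-0.87  0.14  0.94  2.35 -1.26  0.27  1.2 ]
0 [0, 0, 130] [ 0. -0. -1.] 0.07 [ 0.8  -0.12 -0.75  2.37 -0.5   0.28  0.49]
20 [0, 0, 70] [ 0.    0.34 -0.94] 0.14 [ 0.51  0.14 -0.28  2.3  -1.2   0.56  1.38]
20 [0, 0, 130] [ 0.    0.34 -0.94] 0.13 [ 0.39 -0.01 -0.11  2.31 -1.04  0.66  1.21]
35 [0, 0, 70] [ 0.    0.57 -0.82] 0.22 [ 0.71  0.26 -0.38  2.22 -1.13  0.84  1.46]
35 [0, 0, 130] [ 0.    0.57 -0.82] 0.19 [ 0.35  0.12  0.07  2.25 -1.1   1.    1.4 ]
levers
20 [0, 64, 66] [ 0.82 -0.   -0.57] -9 None
20 [0, 126, 27] [ 0.82 -0.   -0.57] -0.05 [ 0.19  0.29 -0.62  2.49  2.65  0.74 -2.9 ]
20 [0, -64, 66] [ 0.82 -0.   -0.57] -9 None
20 [0, -126, 27] [ 0.82 -0.   -0.57] -0.02 [ 1.24  0.43 -0.98  2.43  3.45  0.51 -2.98]
35 [0, 64, 66] [ 0.94 -0.   -0.34] -9 None
35 [0, 126, 27] [ 0.94 -0.   -0.34] -9 None
35 [0, -64, 66] [ 0.94 -0.   -0.34] -9 None
35 [0, -126, 27] [ 0.94 -0.   -0.34] -9 None
```

```bash
python3 - <<'E'
from kin import *
from h import D,B,T
x=np.load('kin.npy')
for t in (15,25,35):
  for pt in ([0,64,66],[0,126,27],[0,-64,66],[0,-126,27]):
    p=D+B@np.array(pt)/1000; Rt=T*Ro.from_euler('x',t,degrees=True)
    m,q=ikm(p,Rt,x);print(t,pt,Rt.apply([0,0,1]).round(2),round(m,2),None if q is None else q.round(2))
E
```

```text
15 [0, 64, 66] [ 0.34 -0.   -0.94] 0.25 [ 0.47  0.14 -0.69  2.19  0.35  0.48 -0.48]
15 [0, 126, 27] [ 0.34 -0.   -0.94] 0.28 [-0.91  0.31  0.74  2.16 -0.5   0.46  0.17]
15 [0, -64, 66] [ 0.34 -0.   -0.94] 0.27 [ 0.16  0.13 -0.02  2.17 -0.18  0.49  0.28]
15 [0, -126, 27] [ 0.34 -0.   -0.94] 0.33 [-0.16  0.29  0.49  2.11 -0.66  0.54  0.82]
25 [0, 64, 66] [ 0.17 -0.   -0.98] 0.36 [-0.13  0.17 -0.03  2.08  0.03  0.69 -0.18]
25 [0, 126, 27] [ 0.17 -0.   -0.98] 0.39 [-0.64  0.3   0.44  2.05 -0.23  0.65 -0.07]
25 [0, -64, 66] [ 0.17 -0.   -0.98] 0.38 [ 0.18  0.19 -0.07  2.06 -0.03  0.7   0.13]
25 [0, -126, 27] [ 0.17 -0.   -0.98] 0.44 [ 0.17  0.3   0.07  2.   -0.16  0.66  0.34]
35 [0, 64, 66] [ 0. -0. -1.] 0.47 [-0.05  0.24 -0.11  1.97  0.04  0.9  -0.2 ]
35 [0, 126, 27] [ 0. -0. -1.] 0.5 [-0.16  0.33 -0.11  1.94  0.04  0.85 -0.31]
35 [0, -64, 66] [ 0. -0. -1.] 0.49 [-0.02  0.27  0.15  1.95 -0.06  0.91  0.14]
35 [0, -126, 27] [ 0. -0. -1.] 0.55 [ 0.3   0.36 -0.12  1.89  0.05  0.86  0.14]
```

```bash
python3 - <<'E'
from h import *
Rt=T*Ro.from_euler('x',25,degrees=True)
p1=D+B@np.array([6,62,95])/1000
rows(p1,Rt,4)
E
```

```text
max 0.0064 0.008249131253071139 5.57727400317613
[[0.005, 0.0057, 0.0032], [5.55, 0.58, -0.08]]
[[0.005, 0.006, 0.0027], [5.55, 0.58, -0.08]]
[[0.005, 0.0062, 0.0021], [5.55, 0.58, -0.08]]
[[0.0049, 0.0064, 0.0016], [5.55, 0.58, -0.08]]
```

```bash
python3 -m crank '[[[0.005,0.0057,0.0032],[5.55,0.58,-0.08],0.0],[[0.005,0.006,0.0027],[5.55,0.58,-0.08],0.0],[[0.005,0.0062,0.0021],[5.55,0.58,-0.08],0.0],[[0.0049,0.0064,0.0016],[5.55,0.58,-0.08],0.0],[[0,0,0],[0,0,0],0.0]]'; python3 - <<'E'
from h import *
bay();print(np.round(bot.get_obs()['q'],2))
Rt=T*Ro.from_euler('x',25,degrees=True)
rows(D+B@np.array([6,64,68])/1000,Rt,2)
E
```

```text
t: 3.75
eef_pos: [0.5092, 0.0194, 0.2056]
tool_rot: [0.061, 0.705, 0.704, 0.062]
contact_force: [0.2, 0.3, 0.0]
gripper_width: -0.002
t 3.75 TCP bay mm [ 7.2 63.2 93.9] rot err deg (tool) [-25.04  -0.28  -0.05] F bay [ 0.1  0.3 -0.1] w -0.002
[ 0.9   0.34 -1.26  2.03  0.49  0.89 -0.6 ]
max 0.012 0.012952090661598114 0.14030062252080522
[[0.0003, 0.0049, 0.012], [-0.02, -0.14, 0.01]]
[[0.0004, 0.0049, 0.012], [-0.02, -0.14, 0.01]]
```

```bash
python3 -m crank '[[[0.0003,0.0049,0.012],[0,0,0],0.0],[[0.0004,0.0049,0.012],[0,0,0],0.0],[[0.006,0.0013,0.0027],[0,0,0],0.0],[[0.0075,0.0007,0.0013],[0,0,0],0.0],[[0.0075,0.0006,0.0014],[0,0,0],0.0],[[0.007,0.0015,0.003],[0,0,0],0.0],[[0.007,0.0015,0.0033],[0,0,0],0.0]]'; python3 - <<'E'
from h import *
bay()
P,d=bot.read_camera('scene');cv2.imwrite('pics/s3.png',cv2.resize(P[200:320,200:360],None,fx=5,fy=5,interpolation=cv2.INTER_CUBIC)[:,:,::-1])
E
```

```text
t: 4.62
eef_pos: [0.529, 0.0543, 0.1729]
tool_rot: [0.062, 0.705, 0.704, 0.061]
contact_force: [-0.1, 0.5, -0.3]
gripper_width: -0.004
t 4.62 TCP bay mm [ 4.7 98.2 55.8] rot err deg (tool) [-2.503e+01 -5.000e-02  1.000e-02] F bay [-0.3  0.5 -0.2] w -0.004
```

View pics/s3.png

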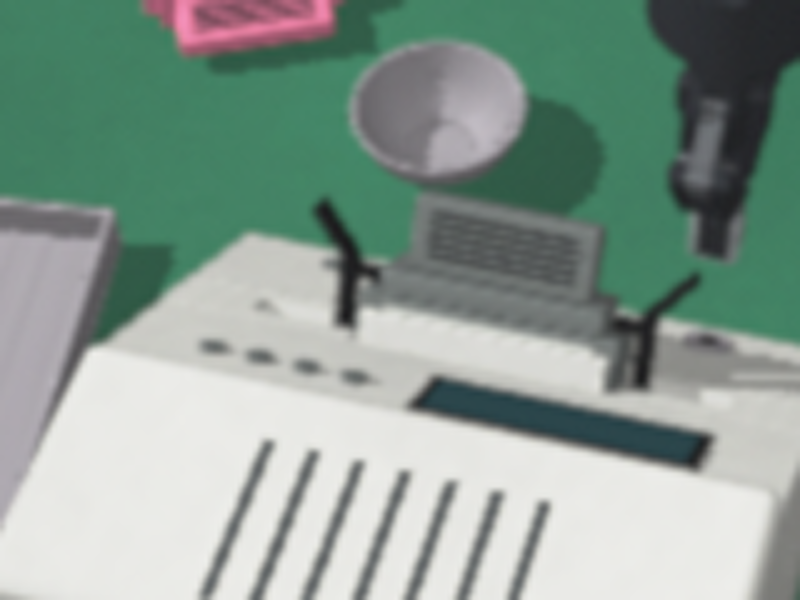

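The left lever, at (665,320) in the crop, has not moved, and the fingertip at (715,255) looks out of place. I'll check it by projecting known points into the view.

```bash
python3 - <<'E'
from h import *
p,R=pose()
f=lambda X:((proj('scene',X)-[200,200])*5).round(0).tolist()
for k in (-.06,0,.014): print(k,f(p+R.apply([0,0,k])))
for b in ([0,78,45],[0,-78,45],[0,44,69],[0,-44,69],[0,0,34]): print(b,f(D+B@np.array(b)/1000))
print(np.array(bot.calibration('scene')['extrinsics'])[:3,3])
P,d=bot.read_camera('scene');W=cloud('scene',d)
for (u,v) in [(343,248),(343,250),(342,240),(341,228),(338,257),(336,259)]: print(u,v,((W[v,u]-D)@B*1000).round(1),W[v,u].round(3))
E
```

```text
-0.06 [[719.0, 184.0]]
0 [[710.0, 285.0]]
0.014 [[708.0, 307.0]]
[0, 78, 45] [[663.0, 295.0]]
[0, -78, 45] [[336.0, 228.0]]
[0, 44, 69] [[598.0, 230.0]]
[0, -44, 69] [[412.0, 193.0]]
[0, 0, 34] [[495.0, 283.0]]
[1.21926343 0.19311691 1.09598448]
343 248 [ 31.6 101.7  85.2] [0.534 0.058 0.212]
343 250 [ 30.7 102.3  80.4] [0.536 0.058 0.208]
342 240 [ 95.5 105.  121.3] [0.566 0.061 0.279]
341 228 [ 98.7  99.5 146.7] [0.554 0.056 0.301]
338 257 [ 8.4 90.9 54.9] [0.533 0.047 0.174]
336 259 [ 9.  87.2 49.5] [0.536 0.043 0.17 ]
```

```bash
python3 - <<'E'
from h import *
P,d=bot.read_camera('scene');cv2.imwrite('pics/s4.png',cv2.resize(P[170:290,270:400],None,fx=6,fy=5,interpolation=cv2.INTER_NEAREST)[:,:,::-1])
p,R=pose();c=bot.calibration('wrist')
print('tip in wrist px',proj('wrist',[p+R.apply([0,0,k]) for k in (-.03,0,.014)]).round(0).tolist(), 'tabL',proj('wrist',[D+B@np.array([0,78,45])/1000]).round(0).tolist())
E=np.array(c['extrinsics']);P,d=bot.read_camera('wrist');cv2.imwrite('pics/w4.png',P[:,:,::-1])
EOF=0
E
```

```text
tip in wrist px [[320.0, 319.0], [320.0, 288.0], [320.0, 277.0]] tabL [[321.0, 311.0]]
```

View pics/s4.png

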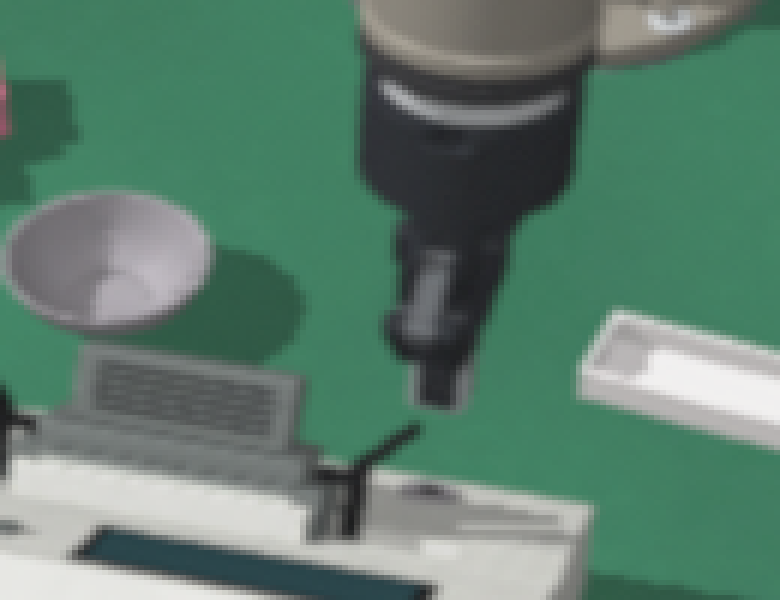

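View pics/w4.png

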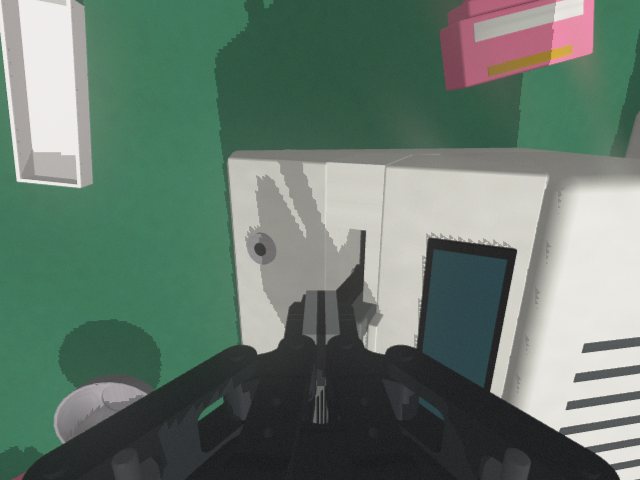

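```bash
python3 - <<'E'
from h import *
p,R=pose();c=bot.calibration('wrist');P,d=bot.read_camera('wrist');np.savez('pics/w5.npz',p=P,d=d)
W=cloud('wrist',d)
for (u,v) in [(312,300),(330,300),(312,294),(330,294),(312,330),(330,330),(320,290)]:
    print(u,v,d[v,u].round(3),'tool',(R.inv().apply(W[v,u]-p)*1000).round(1))
for (u,v) in [(363,235),(358,262),(352,280),(345,292),(345,305),(362,310),(372,318)]:
    print(u,v,d[v,u].round(3),P[v,u],'bay',((W[v,u]-D)@B*1000).round(1))
for b in ([0,68,33],[0,88,57],[0,120,0],[0,44,69]): print(b,proj('wrist',D+B@np.array(b)/1000).round(0))
E
```

```text
312 300 0.145 tool [ 10.8  -3.5 -33.3]
330 300 0.146 tool [ 10.6   4.  -32.9]
312 294 0.15 tool [ 10.8  -3.6 -27.9]
330 294 0.149 tool [ 11.1   4.1 -28.6]
312 330 0.125 tool [ 10.3  -2.9 -54.6]
330 330 0.124 tool [ 10.7   3.5 -55.2]
320 290 0.248 tool [-32.2  -0.4  61. ]
363 235 0.27 [59 60 57] bay [ -5.6  96.2 -42.9]
358 262 0.276 [155 153 147] bay [ -8.1  74.1 -40.9]
352 280 0.241 [56 55 55] bay [ 0.3 75.7 -4.3]
345 292 0.223 [53 53 50] bay [ 2.6 75.9 14.8]
345 305 0.149 [49 51 51] bay [ 27.  104.9  79.2]
362 310 0.227 [77 80 76] bay [12.8 62.9 10. ]
372 318 0.225 [115 116 112] bay [19.9 59.1 10.5]
[0, 68, 33] [[330. 316.]]
[0, 88, 57] [[312. 304.]]
[0, 120, 0] [[351. 219.]]
[0, 44, 69] [[302. 387.]]
```

The wrist depth puts the fingertip ends about 28 mm behind the reported TCP along the tool axis, and the scene view agrees. The briefing says they are 14 mm ahead of it. The lever didn't move and there was no force, which fits the camera reading. I'll shift the path about 42 mm deeper and check by contact.

```bash
python3 -m crank '[[[-0.018,-0.0053,0.0084],[0,0,0],0.0],[[-0.018,-0.0053,0.0084],[0,0,0],0.0],[[0,0.0035,0.007],[0,0,0],0.0],[[0,0.003,0.0066],[0,0,0],0.0],[[0,0,0],[0,0,0],0.0]]'; python3 - <<'E'
from h import *
bay()
P,d=bot.read_camera('scene');cv2.imwrite('pics/s5.png',cv2.resize(P[200:300,270:370],None,fx=6,fy=6,interpolation=cv2.INTER_CUBIC)[:,:,::-1])
P,d=bot.read_camera('wrist');cv2.imwrite('pics/w6.png',P[:,:,::-1])
E
```

```text
t: 5.5
eef_pos: [0.5303, 0.0183, 0.142]
tool_rot: [0.062, 0.705, 0.704, 0.061]
contact_force: [-0.4, 0.4, 0.8]
gripper_width: -0.003
t 5.5 TCP bay mm [-12.   62.3  29.6] rot err deg (tool) [-2.507e+01 -1.100e-01  2.000e-02] F bay [0.1 0.4 0.9] w -0.003
```

View pics/s5.png

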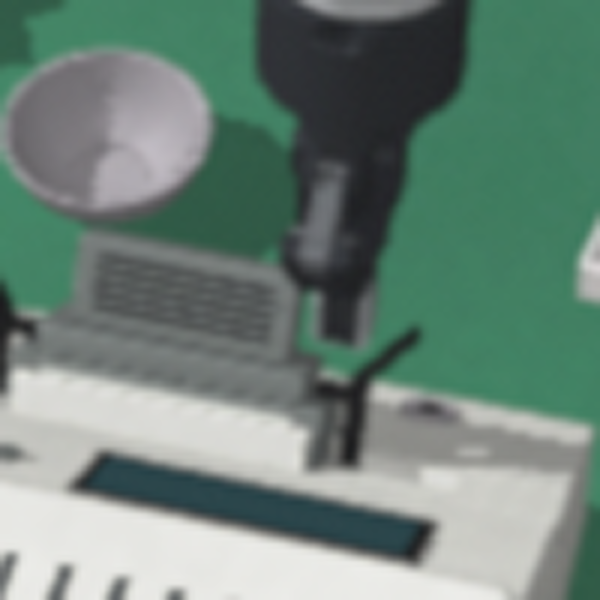

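View pics/w6.png

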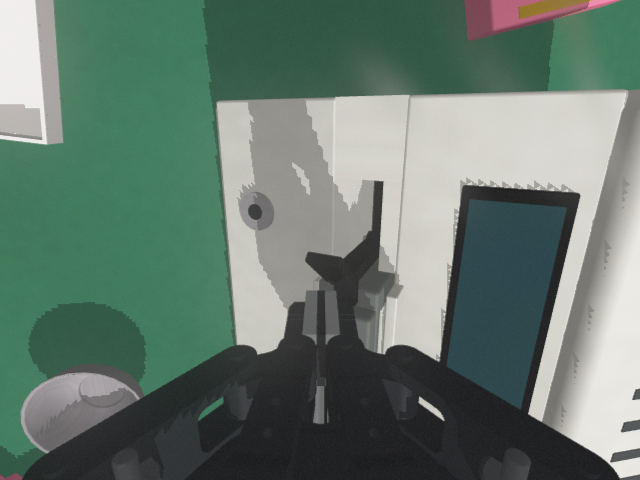

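The scene crop now shows the fingertip at (342,342), just inside the left tab, whose end is at (415,332). In the wrist view the tab at (330,265) lies just beyond the tip. I'll sweep outward.

```bash
python3 -m crank '[[[0.008,0.0013,0.0027],[0,0,0],0.0],[[0.0075,0.0007,0.0013],[0,0,0],0.0],[[0.0075,0.0006,0.0014],[0,0,0],0.0],[[0.007,0.0015,0.003],[0,0,0],0.0],[[0.007,0.0015,0.0033],[0,0,0],0.0]]'; python3 - <<'E'
from h import *
bay()
P,d=bot.read_camera('scene');cv2.imwrite('pics/s6.png',cv2.resize(P[200:300,270:370],None,fx=6,fy=6,interpolation=cv2.INTER_CUBIC)[:,:,::-1])
E
```

```text
t: 6.22
eef_pos: [0.5378, 0.0558, 0.1318]
tool_rot: [0.062, 0.705, 0.704, 0.061]
contact_force: [-2.0, -0.3, 3.1]
gripper_width: 0.0
t 6.22 TCP bay mm [-11.8  99.8  17.1] rot err deg (tool) [-25.03  -0.09   0.03] F bay [ 0.2 -0.3  3.7] w 0.0
```

View pics/s6.png

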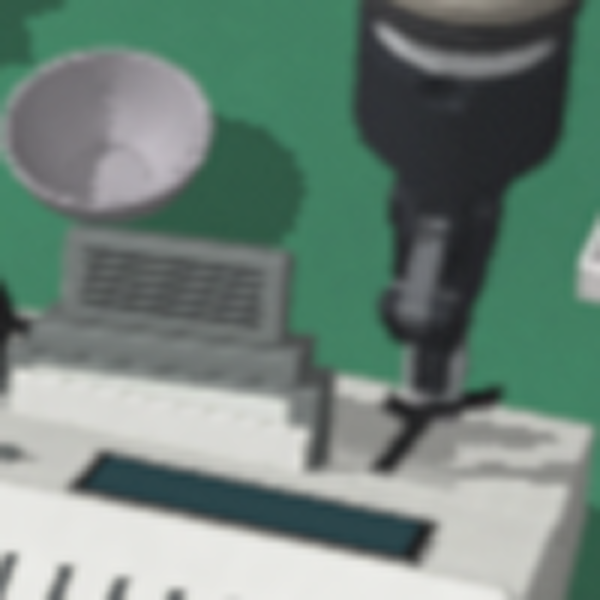

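Contact is confirmed: about 4 N, and the left lever has swung partway, with its tab at (445,402). Continuing to the stop.

```bash
python3 -m crank '[[[0.006,0.002,0.0041],[0,0,0],0.0],[[0.006,0.002,0.0041],[0,0,0],0.0],[[0.005,0.0023,0.005],[0,0,0],0.0],[[0.005,0.0024,0.005],[0,0,0],0.0],[[0.0045,0.0028,0.006],[0,0,0],0.0],[[0,0.0006,0.0013],[0,0,0],0.0]]'; python3 - <<'E'
from h import *
bay()
P,d=bot.read_camera('scene');cv2.imwrite('pics/s7.png',cv2.resize(P[200:300,270:370],None,fx=6,fy=6,interpolation=cv2.INTER_CUBIC)[:,:,::-1])
E
```

```text
t: 7.02
eef_pos: [0.5515, 0.0794, 0.112]
tool_rot: [0.065, 0.705, 0.704, 0.056]
contact_force: [-42.8, -15.4, 77.5]
gripper_width: 0.003
t 7.03 TCP bay mm [-11.9 123.5  -6.9] rot err deg (tool) [-25.26   0.57   0.15] F bay [  9.5 -15.7  88. ] w 0.003
```

View pics/s7.png

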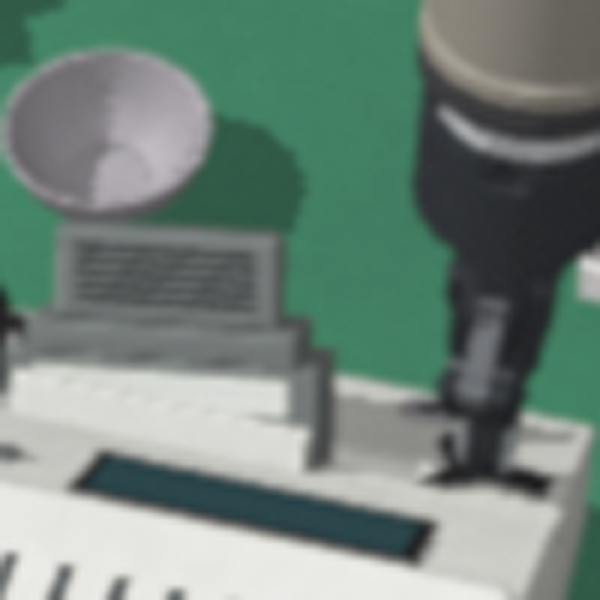

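The left lever is at its stop, with force up to 88 N, so I'll back off at once. The module's left end has risen. Next I'll cross to the right side above the rib.

```bash
python3 -m crank '[[[0,-0.0063,-0.0136],[0,-0.5,0],0.0],[[0,-0.0142,-0.0303],[0,0,0],0.0],[[-0.03,-0.0142,-0.0303],[0,0,0],0.0],[[-0.054,0,0],[0,0,0],0.0],[[-0.054,0,0],[0,0,0],0.0],[[-0.054,0,0],[0,0,0],0.0],[[0,0.0085,0.018],[0,0,0],0.0],[[0,0,0],[0,0,0],0.0]]'; python3 - <<'E'
from h import *
bay();print(np.round(bot.get_obs()['q'],2))
P,d=bot.read_camera('top');C=cv2.resize(P[160:260,270:450],None,fx=4,fy=4,interpolation=cv2.INTER_CUBIC)
P2,d2=bot.read_camera('scene');np.savez('pics/s8.npz',p=P2,d=d2);cv2.imwrite('pics/t8.png',C[:,:,::-1]);cv2.imwrite('pics/s8.png',cv2.resize(P2[200:300,230:370],None,fx=5,fy=5,interpolation=cv2.INTER_CUBIC)[:,:,::-1])
E
```

```text
t: 8.07
eef_pos: [0.5174, -0.111, 0.1603]
tool_rot: [0.064, 0.706, 0.703, 0.058]
contact_force: [-0.6, 0.8, 0.4]
gripper_width: 0.001
t 8.07 TCP bay mm [-12.  -67.1  51.6] rot err deg (tool) [-2.514e+01  4.000e-01 -1.000e-02] F bay [-0.3  0.8  0.7] w 0.001
[ 1.06  0.44 -1.16  2.03  0.58  0.83 -0.42]
```

View pics/s8.png

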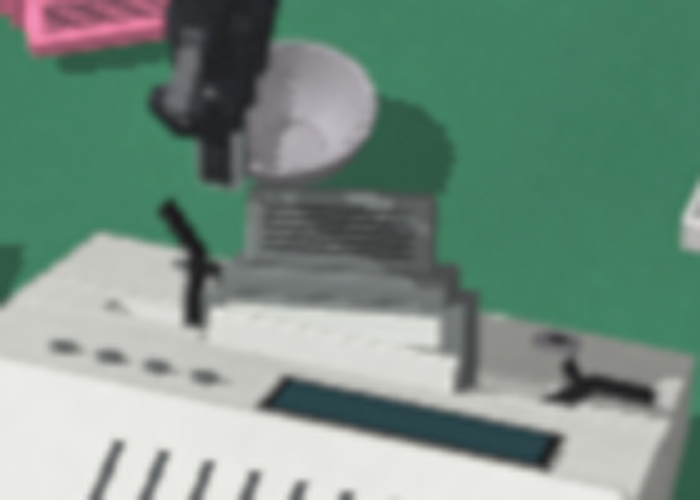

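View pics/t8.png

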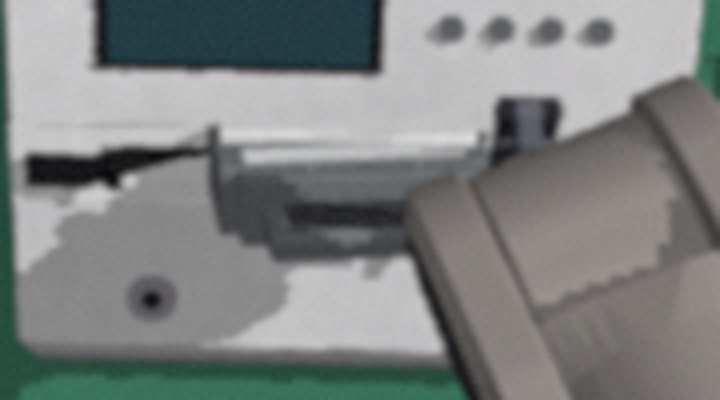

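The left lever now lies fully out, its tab flat at (620,388) in the scene crop. The right lever is still upright, with its tab at (175,220), and the fingertip hovers at (220,183), just inside it. Next I'll sweep the right lever.

```bash
python3 -m crank '[[[-0.004,0.0037,0.008],[0,0,0],0.0],[[0,0.0037,0.008],[0,0,0],0.0],[[-0.004,0.0004,0.0009],[0,0,0],0.0],[[-0.007,0.0009,0.002],[0,0,0],0.0],[[-0.007,0.0009,0.002],[0,0,0],0.0],[[-0.0075,0.0015,0.0033],[0,0,0],0.0],[[-0.0075,0.0015,0.0033],[0,0,0],0.0],[[-0.0065,0.0021,0.0045],[0,0,0],0.0],[[-0.0065,0.0021,0.0045],[0,0,0],0.0]]'; python3 - <<'E'
from h import *
bay()
P2,d2=bot.read_camera('scene');cv2.imwrite('pics/s9.png',cv2.resize(P2[200:300,230:370],None,fx=5,fy=5,interpolation=cv2.INTER_CUBIC)[:,:,::-1])
E
```

```text
t: 9.3
eef_pos: [0.5407, -0.1614, 0.1287]
tool_rot: [0.065, 0.705, 0.704, 0.058]
contact_force: [-1.8, 1.7, 0.1]
gripper_width: 0.0
t 9.3 TCP bay mm [ -11.1 -117.3   12.1] rot err deg (tool) [-25.05   0.45   0.1 ] F bay [-1.4  1.7  1.1] w 0.0
```

View pics/s9.png

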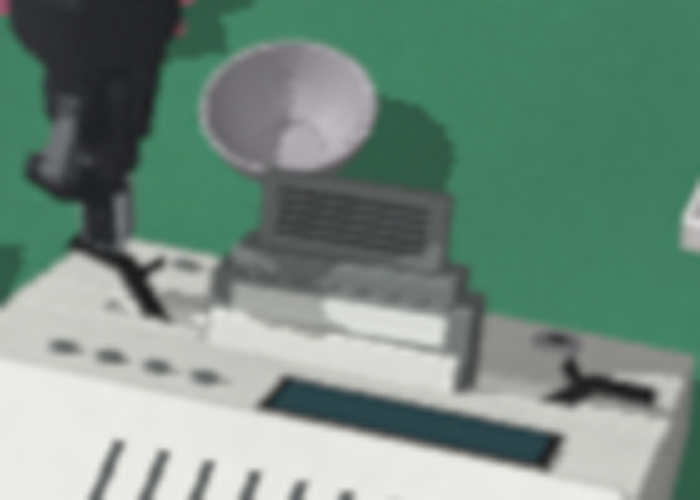

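The right lever is over halfway out, with its tab at (105,250), and the module is rising level. I'll go gently now.

```bash
python3 -m crank '[[[-0.004,0.0021,0.0045],[0,0,0],0.0],[[-0.004,0.0021,0.0045],[0,0,0],0.0],[[-0.0025,0.0013,0.0027],[0,0,0],0.0],[[-0.001,0.0006,0.0014],[0,0,0],0.0]]'; python3 - <<'E'
from h import *
bay()
E
```

```text
t: 9.85
eef_pos: [0.5488, -0.173, 0.117]
tool_rot: [0.065, 0.705, 0.704, 0.057]
contact_force: [-3.0, -1.2, 3.5]
gripper_width: -0.0
t 9.85 TCP bay mm [ -11.2 -128.8   -2. ] rot err deg (tool) [-25.08   0.47   0.1 ] F bay [-0.4 -1.3  4.6] w -0.0
```

```bash
python3 -m crank '[[[-0.0005,0.0008,0.0018],[0,0,0],0.0],[[0,0.0006,0.0014],[0,0,0],0.0]]'; python3 - <<'E'
from h import *
bay()
E
```

```text
t: 10.1
eef_pos: [0.5501, -0.174, 0.1151]
tool_rot: [0.066, 0.706, 0.703, 0.056]
contact_force: [-15.1, -4.6, 23.0]
gripper_width: -0.003
t 10.1 TCP bay mm [ -11.2 -129.9   -4.4] rot err deg (tool) [-25.15   0.61   0.11] F bay [ 0.9 -4.7 27.5] w -0.003
```

```bash
python3 -m crank '[[[0,0.0004,0.001],[0,0,0],0.0],[[0,0,0],[0,0,0],0.0]]'; python3 - <<'E'
from h import *
bay()
E
python3 -m crank '[[[0,-0.0063,-0.0136],[0,-0.5,0],0.0],[[0,-0.0142,-0.0303],[0,0,0],0.0],[[-0.01,-0.0142,-0.0303],[0,0,0],0.0],[[0,0,0],[0,0,0],0.0]]'
python3 - <<'E'
from h import *
bay();print(np.round(bot.get_obs()['q'],2))
P2,d2=bot.read_camera('scene');np.savez('pics/s10.npz',p=P2,d=d2);cv2.imwrite('pics/s10.png',cv2.resize(P2[200:300,230:370],None,fx=5,fy=5,interpolation=cv2.INTER_CUBIC)[:,:,::-1])
P,d=bot.read_camera('top');np.savez('pics/t10.npz',p=P,d=d);cv2.imwrite('pics/t10.png',cv2.resize(P[150:260,260:460],None,fx=4,fy=4,interpolation=cv2.INTER_CUBIC)[:,:,::-1])
E
```

```text
t: 10.35
eef_pos: [0.5503, -0.1742, 0.1148]
tool_rot: [0.066, 0.706, 0.703, 0.055]
contact_force: [-16.0, -3.8, 24.4]
gripper_width: -0.0
t 10.35 TCP bay mm [ -11.2 -130.1   -4.8] rot err deg (tool) [-25.19   0.68   0.13] F bay [ 0.9 -3.9 29.2] w -0.0
t: 10.85
eef_pos: [0.5047, -0.1824, 0.1823]
tool_rot: [0.07, 0.706, 0.703, 0.055]
contact_force: [-0.6, 0.0, 0.1]
gripper_width: -0.002
t 10.85 TCP bay mm [  -9.8 -138.5   76.6] rot err deg (tool) [-24.88   1.07   0.18] F bay [-0.5  0.   0.5] w -0.002
[ 1.23  0.43 -1.2   2.    0.54  0.86 -0.24]
```

View pics/s10.png

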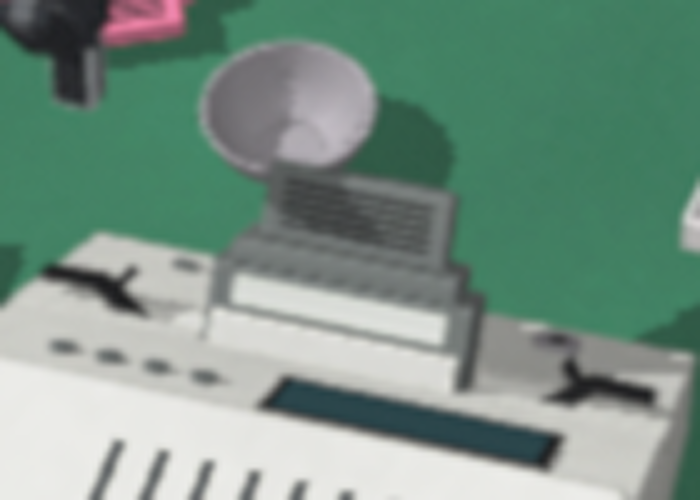

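View pics/t10.png

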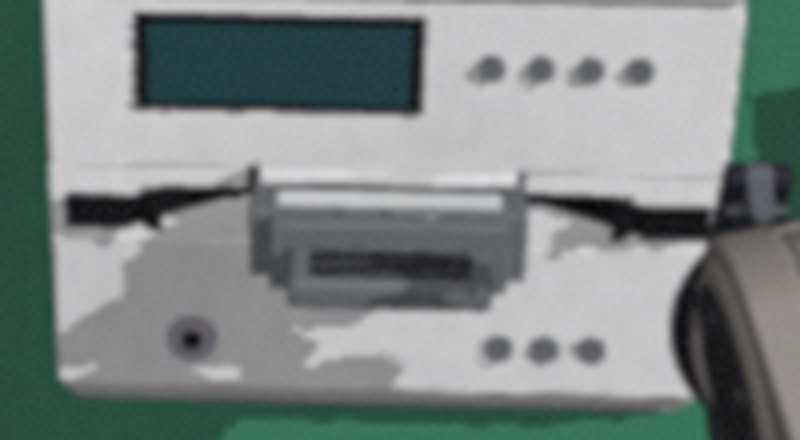

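Both levers lie flat and outward: scene crop (90,285) and (605,388), top crop (110,208) and (660,220). The module is raised level. I'll check lever angles and the rib pose in numbers.

```bash
python3 - <<'E'
from h import *
for nm,f in (('top','t10'),('scene','s10')):
    a=np.load(f'pics/{f}.npz');L=(cloud(nm,a['d'])-D)@B*1000;hsv=cv2.cvtColor(a['p'],cv2.COLOR_RGB2HSV)
    for s in (1,-1):
        m=(hsv[...,2]<70)&(abs(L[...,0])<10)&(L[...,1]*s>120)&(L[...,1]*s<150)&(L[...,2]>3)&(L[...,2]<30)&(a['d']>0)
        if m.sum()>3:print(nm,s,m.sum(),'tab z med',np.median(L[m],0).round(1),'fit slope/deg',np.degrees(np.arctan(np.polyfit(L[m][:,1]*s,L[m][:,2],1)[0])).round(1),'yz max',(L[m][:,1]*s).max().round(1))
    m=(abs(L[...,0])<14)&(abs(L[...,1])<52)&(L[...,2]>76)&(L[...,2]<95)&(a['d']>0)
    Q=L[m];print(nm,'rib top',m.sum(),np.percentile(Q,[5,50,95],axis=0).round(1).tolist(),cv2.minAreaRect(Q[:,:2].astype(np.float32)),'z slope',np.degrees(np.arctan(np.polyfit(Q[:,1],Q[:,2],1)[0])))
E
```

```text
top 1 91 tab z med [  2.1 133.5  12.1] fit slope/deg -1.4 yz max 144.9
top -1 90 tab z med [   1.  -133.1   11.8] fit slope/deg -2.2 yz max 146.5
top rib top 450 [[-8.4, -39.6, 77.8], [-0.2, -1.0, 83.2], [4.9, 38.4, 86.2]] ((-1.7679672241210938, -1.0659523010253906), (86.4815902709961, 16.090702056884766), 89.14441680908203) z slope -0.029122113396863353
scene 1 26 tab z med [  6.  132.3  13.6] fit slope/deg 0.4 yz max 145.9
scene -1 15 tab z med [   6.3 -131.7   13.7] fit slope/deg -2.8 yz max 142.9
scene rib top 214 [[-2.9, -38.3, 76.8], [4.5, 2.2, 82.5], [8.6, 40.5, 86.5]] ((1.2346868515014648, 0.5442771911621094), (87.9928207397461, 20.0167179107666), 86.2062759399414) z slope 0.1430540912896727
```

Tab faces sit at 12 mm (0.9 rad expects 11.8) on both sides, and the rib top is level at about 84 mm, centred. Next I'll plan the tilted grasp within the joint margins.

```bash
python3 - <<'E'
from kin import *
from h import D,B,T,pose
from station import bot
x=np.load('kin.npy');q0=np.array(bot.get_obs()['q'])
pp,R=fk2(q0,x);p,Rm=pose();print('model err',((pp-p)*1000).round(1),np.degrees((R.inv()*Rm).magnitude()))
def step(q,p,Rt):
    for _ in range(30):
        pp,R=fk2(q,x);e=np.r_[p-pp,(Rt*R.inv()).as_rotvec()]
        J=np.zeros((6,7))
        for i in range(7):
            dq=q.copy();dq[i]+=1e-5;p2,R2=fk2(dq,x);J[:,i]=np.r_[(p2-pp),(R2*R.inv()).as_rotvec()]/1e-5
        dq=J.T@np.linalg.solve(J@J.T+1e-4*np.eye(6),e);q=q+np.clip(dq,-.1,.1)
    return q,np.linalg.norm(e)
for phi in (0,15,25,35):
    q=q0.copy();Rt=T*Ro.from_euler('y',phi,degrees=True)
    c=np.cos(np.radians(phi));s=np.sin(np.radians(phi))
    print('phi',phi,Rt.apply([0,0,1]).round(2))
    for h in (100,60,30,60,100,130):
        tip=np.array([0,0,0.]);g=np.array([0,0,74.+h-30]);t=g+47*np.array([0,s,-c])
        pp,Rn=fk2(q,x)
        for k in (.25,.5,.75,1):
            w=(Rn.inv()*Rt).as_rotvec();q,e=step(q,pp+(D+B@t/1000-pp)*k,Rn*Ro.from_rotvec(w*k))
        print(h,t.round(0),q.round(2),'margin',np.minimum(q-lo0,hi0-q).min().round(2),round(e,4))
    print('best margin', [ (round(m,2),qq.round(2)) for m,qq in [ikm(D+B@t/1000,Rt,x)]] )
E
```

```text
model err [ 5.9  0.7 -0.6] 3.8691719431225793
phi 0 [ 0.57 -0.   -0.82]
100 [ 0.  0. 97.] [ 1.44  0.07 -1.49  2.36  0.42  0.18 -0.41] margin -0.08 0.0
60 [ 0.  0. 57.] [ 0.73  0.12 -0.78  2.35  0.83  0.09 -0.81] margin -0.08 0.0
30 [ 0.  0. 27.] [ 0.27  0.17 -0.29  2.33  0.92  0.   -0.92] margin -0.17 0.0
60 [ 0.  0. 57.] [ 0.75  0.12 -0.8   2.35  0.87  0.1  -0.85] margin -0.07 0.0
100 [ 0.  0. 97.] [ 1.44  0.07 -1.49  2.36  0.44  0.18 -0.43] margin -0.08 0.0
130 [  0.   0. 127.] [ 2.02  0.11 -2.09  2.37  0.47  0.26 -0.45] margin -0.68 0.0
best margin [(np.float64(0.08), array([ 0.41, -0.1 , -0.39,  2.36, -0.38,  0.26,  0.36]))]
phi 15 [ 0.55  0.26 -0.79]
100 [ 0. 12. 99.] [ 1.58  0.38 -1.64  2.34  0.34  0.25 -0.15] margin -0.23 0.0
60 [ 0. 12. 59.] [ 1.35  0.4  -1.39  2.32  0.37  0.16 -0.16] margin -0.01 0.0
30 [ 0. 12. 29.] [ 1.19  0.42 -1.23  2.3   0.4   0.1  -0.17] margin -0.07 0.0
60 [ 0. 12. 59.] [ 1.35  0.4  -1.39  2.32  0.37  0.16 -0.16] margin -0.01 0.0
100 [ 0. 12. 99.] [ 1.58  0.38 -1.64  2.34  0.34  0.25 -0.15] margin -0.23 0.0
130 [  0.  12. 129.] [ 1.76  0.39 -1.82  2.3
[... 622 characters left out ...]
n -0.36 0.0
best margin [(np.float64(0.13), array([ 0.42,  0.01, -0.15,  2.31, -1.08,  0.74,  1.25]))]
phi 35 [ 0.47  0.57 -0.67]
100 [  0.  27. 105.] [ 1.58  0.76 -1.65  2.27  0.22  0.42  0.14] margin -0.24 0.0
60 [ 0. 27. 65.] [ 1.47  0.79 -1.53  2.25  0.26  0.36  0.16] margin -0.12 0.0
30 [ 0. 27. 35.] [ 1.4   0.82 -1.45  2.23  0.28  0.31  0.17] margin -0.04 0.0
60 [ 0. 27. 65.] [ 1.47  0.79 -1.53  2.25  0.25  0.36  0.16] margin -0.12 0.0
100 [  0.  27. 105.] [ 1.58  0.75 -1.65  2.27  0.22  0.42  0.15] margin -0.24 0.0
130 [  0.  27. 135.] [ 1.66  0.74 -1.74  2.28  0.19  0.47  0.13] margin -0.33 0.0
best margin [(np.float64(0.16), array([ 0.63,  0.08, -0.28,  2.28, -1.09,  0.92,  1.34]))]
```

```bash
cat >> kin.py <<'E'
def step(q,p,Rt,x,N=15):
    for _ in range(N):
        pp,R=fk2(q,x);e=np.r_[p-pp,(Rt*R.inv()).as_rotvec()]
        if np.linalg.norm(e)<1e-5: break
        J=np.zeros((6,7))
        for i in range(7):
            dq=q.copy();dq[i]+=1e-5;p2,R2=fk2(dq,x);J[:,i]=np.r_[(p2-pp),(R2*R.inv()).as_rotvec()]/1e-5
        q=q+np.clip(J.T@np.linalg.solve(J@J.T+1e-5*np.eye(6),e),-.1,.1)
    return q,np.linalg.norm(e)
def seg(q,p,Rt,x,n=5):
    pp,Rn=fk2(q,x);w=(Rn.inv()*Rt).as_rotvec()
    for k in np.linspace(0,1,n+1)[1:]: q,e=step(q,pp+(p-pp)*k,Rn*Ro.from_rotvec(w*k),x)
    return q,e
def mar(q): 
    m=np.minimum(q-lo0,hi0-q);return f'{m.min():.2f}@q{m.argmin()+1}'
E
python3 - <<'E'
from kin import *
from h import D,B,T,pose
from station import bot
x=np.load('kin.npy');q0=np.array(bot.get_obs()['q'])
for phi in (-15,-25,-35,-45):
    q=q0.copy();Rt=T*Ro.from_euler('y',phi,degrees=True)
    c=np.cos(np.radians(phi));s=np.sin(np.radians(phi))
    print('phi',phi)
    for h in (70,50,30,60,100):
        g=np.array([0,0,74.+h-30]);t=g+47*np.array([0,s,-c])
        q,e=seg(q,D+B@t/1000,Rt,x)
        print(h,t.round(0),q.round(2),mar(q),round(e,4))
# unwind test: loops with vertical tool
print('vertical excursions')
Rv=T*Ro.from_euler('x',35,degrees=True)
q=q0.copy()
for p,yaw in (((.6,-.2,.25),0),((.75,-.1,.25),0),((.75,-.1,.25),60),((.5,-.1,.25),0),((.5,-.05,.2),0)):
    q,e=seg(q,np.array(p),Ro.from_euler('z',yaw,degrees=True)*Rv,x);print(p,yaw,q.round(2),mar(q),round(e,4))
E
```

```text
phi -15
70 [  0. -12.  69.] [ 0.38  0.09 -0.58  2.35  1.48  0.39 -1.61] 0.09@q4 0.0
50 [  0. -12.  49.] [ 0.37  0.15 -0.57  2.34  1.6   0.41 -1.73] 0.10@q4 0.0
30 [  0. -12.  29.] [ 0.36  0.21 -0.56  2.33  1.71  0.43 -1.83] 0.11@q4 0.0
60 [  0. -12.  59.] [ 0.37  0.12 -0.57  2.35  1.54  0.4  -1.67] 0.09@q4 0.0
100 [  0. -12.  99.] [ 0.41  0.01 -0.59  2.36  1.26  0.37 -1.39] 0.08@q4 0.0
phi -25
70 [  0. -20.  71.] [ 0.35  0.15 -0.66  2.34  1.52  0.66 -1.72] 0.10@q4 0.0
50 [  0. -20.  51.] [ 0.34  0.2  -0.65  2.33  1.59  0.68 -1.79] 0.11@q4 0.0
30 [  0. -20.  31.] [ 0.32  0.26 -0.64  2.31  1.65  0.7  -1.85] 0.13@q4 0.0
60 [  0. -20.  61.] [ 0.34  0.18 -0.66  2.33  1.56  0.67 -1.76] 0.11@q4 0.0
100 [  0. -20. 101.] [ 0.37  0.06 -0.67  2.35  1.4   0.63 -1.6 ] 0.09@q4 0.0
phi -35
70 [  0. -27.  75.] [ 0.27  0.22 -0.68  2.31  1.52  0.92 -1.8 ] 0.13@q4 0.0
50 [  0. -27.  55.] [ 0.25  0.28 -0.67  2.3   1.57  0.93 -1.84] 0.14@q4 0.0
30 [  0. -27.  35.] [ 0.24  0.33 -0.65  2.28  1.61  0.95 -1.88] 0.16@q4 0.0
60 [  0. -27.  65.] [ 0.26  0.25 -0.67  2.3   1.54  0.92 -1.82] 0.14@q4 0.0
100 [  0. 
[... 158 characters left out ...]
. -33.  61.] [ 0.16  0.36 -0.64  2.26  1.54  1.16 -1.89] 0.18@q4 0.0
30 [  0. -33.  41.] [ 0.15  0.41 -0.63  2.24  1.57  1.17 -1.92] 0.20@q4 0.0
60 [  0. -33.  71.] [ 0.16  0.33 -0.65  2.27  1.52  1.16 -1.87] 0.17@q4 0.0
100 [  0. -33. 111.] [ 0.18  0.22 -0.67  2.3   1.44  1.13 -1.79] 0.14@q4 0.0
vertical excursions
(0.6, -0.2, 0.25) 0 [ 0.99  0.54 -1.11  1.64  0.57  1.23 -0.28] 0.30@q3 0.0
(0.75, -0.1, 0.25) 0 [ 0.61  0.74 -1.02  1.3   0.66  1.37 -0.44] 0.39@q3 0.0
(0.75, -0.1, 0.25) 60 [ 0.71  0.87 -1.32  1.3   0.89  1.49  0.47] 0.09@q3 0.0
(0.5, -0.1, 0.25) 0 [ 1.12  0.34 -1.27  1.92  0.44  1.12 -0.35] 0.14@q3 0.0
(0.5, -0.05, 0.2) 0 [ 0.98  0.38 -1.22  1.99  0.5   1.02 -0.5 ] 0.19@q3 0.0
```

A tilt of −30° about the jaw axis (wrist to the left) fits the current arm branch. I'll simulate the whole carry, including placing options.

```bash
cat >> h.py <<'E'
PHI=-30.;Ty=Ro.from_euler('y',PHI,degrees=True);G=.047
Tup=Ro.from_matrix(np.array([[0,1,0],[1,0,0],[0,0,-1.]]))  # tool axes when module axes = world
def tgt_bay(gz,gx=0,gy=0):
    Rt=T*Ty;return D+B@np.array([gx,gy,gz])/1000+Rt.apply([0,0,G]),Rt
def tgt_up(g,yaw,pitch=0):
    """grasp point g (world), module yaw deg, pitch deg = remaining backward lean (35 in bay)"""
    Rt=Ro.from_euler('z',yaw,degrees=True)*Ro.from_euler('y',-pitch,degrees=True)*Tup*Ty
    return np.array(g)+Rt.apply([0,0,G]),Rt
E
python3 - <<'E'
from kin import *
from h import *
x=np.load('kin.npy');q=np.array(bot.get_obs()['q'])
print(np.degrees((T.inv()*(Ro.from_euler('y',-35,degrees=True)*Tup)).magnitude()),tgt_bay(74.5)[1].apply([0,0,1]))
for gz in (140,100,74.5,110,145):
    q,e=seg(q,*tgt_bay(gz),x);print('bay',gz,tgt_bay(gz)[0].round(3),q.round(2),mar(q),round(e,4))
q1=q
for yaw in (7,-30,97,50,-83):
    q=q1
    print('yaw',yaw)
    for g,f,pt in (((.49,-.10,.29),0,20),((.50,-.25,.27),.5,0),((.56,-.37,.25),1,0),((.56,-.37,.094),1,0)):
        q,e=seg(q,*tgt_up(g,yaw*f,pt),x,8);print(g,q.round(2),mar(q),round(e,4))
E
```

```text
0.19739549564807704 [ 0.49614774 -0.50294159 -0.70773383]
bay 140 [ 0.5   -0.067  0.206] [ 0.43  0.12 -0.79  2.34  1.45  0.79 -1.69] 0.10@q4 0.0
bay 100 [ 0.523 -0.067  0.173] [ 0.39  0.24 -0.77  2.32  1.57  0.84 -1.8 ] 0.12@q4 0.0
bay 74.5 [ 0.538 -0.068  0.153] [ 0.37  0.31 -0.76  2.3   1.64  0.87 -1.86] 0.14@q4 0.0
bay 110 [ 0.517 -0.067  0.182] [ 0.4   0.21 -0.78  2.32  1.55  0.83 -1.78] 0.12@q4 0.0
bay 145 [ 0.497 -0.067  0.21 ] [ 0.43  0.1  -0.8   2.34  1.43  0.78 -1.67] 0.10@q4 0.0
yaw 7
(0.49, -0.1, 0.29) [ 0.58  0.07 -0.77  2.16  0.98  0.84 -0.96] 0.28@q4 0.0
(0.5, -0.25, 0.27) [ 0.74  0.26 -0.69  1.98  0.91  0.98 -0.43] 0.46@q4 0.0
(0.56, -0.37, 0.25) [ 0.82  0.43 -0.63  1.79  0.99  0.92 -0.26] 0.65@q4 0.0
(0.56, -0.37, 0.094) [ 0.71  0.63 -0.49  1.87  1.27  0.75 -0.59] 0.57@q4 0.0
yaw -30
(0.49, -0.1, 0.29) [ 0.58  0.07 -0.77  2.16  0.98  0.84 -0.96] 0.28@q4 0.0
(0.5, -0.25, 0.27) [ 0.69  0.32 -0.66  1.9   0.85  1.16 -0.68] 0.54@q4 0.0
(0.56, -0.37, 0.25) [ 0.71  0.54 -0.56  1.61  0.85  1.28 -0.73] 0.64@q6 0.0
(0.56, -0.37, 0.094) [ 0.66  0.72 -0.49  1.68  0.98  1.09 -0.92
[... 244 characters left out ...]
.0
(0.56, -0.37, 0.094) [ 1.4   0.85 -1.11  1.91  0.98  0.43  1.48] 0.26@q6 0.0
yaw 50
(0.49, -0.1, 0.29) [ 0.58  0.07 -0.77  2.16  0.98  0.84 -0.96] 0.28@q4 0.0
(0.5, -0.25, 0.27) [ 0.84  0.19 -0.72  2.06  0.92  0.74 -0.08] 0.38@q4 0.0
(0.56, -0.37, 0.25) [ 1.11  0.39 -0.82  1.9   0.89  0.53  0.57] 0.36@q6 0.0
(0.56, -0.37, 0.094) [ 0.73  0.55 -0.34  1.98  1.42  0.22 -0.02] 0.05@q6 0.0
yaw -83
(0.49, -0.1, 0.29) [ 0.58  0.07 -0.77  2.16  0.98  0.84 -0.96] 0.28@q4 0.0
(0.5, -0.25, 0.27) [ 0.65  0.4  -0.62  1.78  0.71  1.37 -1.  ] 0.55@q6 0.0
(0.56, -0.37, 0.25) [ 0.68  0.67 -0.45  1.35  0.5   1.62 -1.34] 0.30@q6 0.0
(0.56, -0.37, 0.094) [ 0.66  0.83 -0.42  1.43  0.55  1.4  -1.43] 0.52@q6 0.0
```

```bash
python3 - <<'E'
from h import *
rows(*tgt_bay(140),6)
E
```

```text
max 0.019 0.0195355517979965 6.355962637043295
[[0.019, -0.0, -0.0047], [-4.06, -4.76, 1.12]]
[[0.0185, -0.0, -0.0063], [-4.06, -4.76, 1.12]]
[[0.0179, 0.0001, -0.0078], [-4.06, -4.76, 1.12]]
[[0.0172, 0.0004, -0.0092], [-4.06, -4.76, 1.12]]
[[0.0164, 0.0008, -0.0106], [-4.06, -4.76, 1.12]]
[[0.0155, 0.0012, -0.0118], [-4.06, -4.76, 1.12]]
```

```bash
python3 -m crank '[[[0.019,0,-0.0047],[-4.06,-4.76,1.12],0.0],[[0.0185,0,-0.0063],[-4.06,-4.76,1.12],0.0],[[0.0179,0.0001,-0.0078],[-4.06,-4.76,1.12],0.045],[[0.0172,0.0004,-0.0092],[-4.06,-4.76,1.12],0.045],[[0.0164,0.0008,-0.0106],[-4.06,-4.76,1.12],0.045],[[0.0155,0.0012,-0.0118],[-4.06,-4.76,1.12],0.045],[[0,0,0],[0,0,0],0.045]]'; python3 - <<'E'
from h import *
bay();p,R=pose();t,Rt=tgt_bay(140);print((t-p)*1000,np.degrees((R.inv()*Rt).as_rotvec()).round(2),np.round(bot.get_obs()['q'],2))
c=bot.calibration('wrist');P,d=bot.read_camera('wrist');cv2.imwrite('pics/w11.png',P[:,:,::-1]);W=cloud('wrist',d);L=(W-D)@B*1000
Tl=(W-p)@R.as_matrix()*1000
m=(abs(Tl[...,0])<13)&(abs(Tl[...,1])<45)&(abs(Tl[...,2]+25)<30)&(d>0)
print('finger pts tool',m.sum(),np.percentile(Tl[m],[1,50,99],axis=0).round(1).tolist())
for v in range(280,345,8):
    r=np.where((Tl[v,:,2]<20)&(d[v]>0))[0]
    if len(r):print(v,[(int(u),Tl[v,u].round(0).tolist()) for u in r[::max(1,len(r)//6)]])
m=(L[...,2]>77)&(L[...,2]<92)&(abs(L[...,0])<12)&(abs(L[...,1])<55)&(d>0);print('rib',m.sum(),np.percentile(L[m],[3,50,97],axis=0).round(1).tolist())
E
```

```text
t: 11.82
eef_pos: [0.4995, -0.0641, 0.2038]
tool_rot: [0.373, 0.704, 0.603, 0.031]
contact_force: [-0.2, -1.5, -0.6]
gripper_width: 0.53
t 11.82 TCP bay mm [ -1.8 -20.3  97.7] rot err deg (tool) [-0.67 29.08  0.53] F bay [-0.6 -1.5 -0.4] w 0.53
[ 0.51862995 -3.19170865  2.35548106] [-0.5  -0.92  0.68] [ 0.52  0.23 -1.08  2.34  1.28  0.99 -1.61]
finger pts tool 3604 [[-12.2, -35.4, -54.6], [5.4, 22.4, -42.2], [9.8, 35.8, -23.3]]
280 [(308, [-6.0, -7.0, 19.0]), (311, [-5.0, -5.0, 18.0]), (314, [-5.0, -4.0, 17.0]), (317, [-5.0, -2.0, 17.0]), (320, [-5.0, -0.0, 17.0]), (323, [-4.0, 1.0, 16.0]), (326, [-5.0, 3.0, 17.0]), (329, [-6.0, 5.0, 20.0])]
296 [(253, [9.0, -29.0, -29.0]), (258, [10.0, -26.0, -29.0]), (263, [9.0, -24.0, -29.0]), (268, [8.0, -22.0, -27.0]), (373, [8.0, 23.0, -27.0]), (378, [10.0, 24.0, -29.0]), (384, [9.0, 27.0, -28.0])]
304 [(241, [4.0, -34.0, -27.0]), (251, [9.0, -28.0, -36.0]), (261, [9.0, -24.0, -36.0]), (371, [3.0, 22.0, -24.0]), (381, [9.0, 25.0, -36.0]), (391, [9.0, 29.0, -36.0])]
312 [(233, [5.0, -36.0, -35.0]), (245, [5.0, -31.0, -35.0]), (257, [9.0, -25.0, 
[... 236 characters left out ...]
(384, [9.0, 24.0, -47.0]), (398, [9.0, 29.0, -47.0])]
328 [(226, [6.0, -35.0, -48.0]), (241, [9.0, -28.0, -53.0]), (256, [9.0, -23.0, -53.0]), (271, [-9.0, -22.0, -24.0]), (384, [9.0, 23.0, -52.0]), (399, [9.0, 28.0, -53.0]), (414, [5.0, 36.0, -47.0])]
336 [(222, [5.0, -36.0, -52.0]), (238, [9.0, -28.0, -58.0]), (254, [9.0, -23.0, -58.0]), (270, [-11.0, -22.0, -28.0]), (387, [10.0, 23.0, -60.0]), (403, [9.0, 29.0, -58.0])]
344 [(212, [10.0, -35.0, -64.0]), (231, [12.0, -28.0, -67.0]), (250, [7.0, -24.0, -59.0]), (269, [-12.0, -22.0, -32.0]), (390, [7.0, 24.0, -59.0]), (409, [12.0, 29.0, -66.0]), (428, [10.0, 35.0, -64.0])]
rib 3906 [[-9.5, -38.6, 78.8], [-2.7, 13.8, 84.7], [4.3, 41.8, 85.8]]
```

View pics/w11.png

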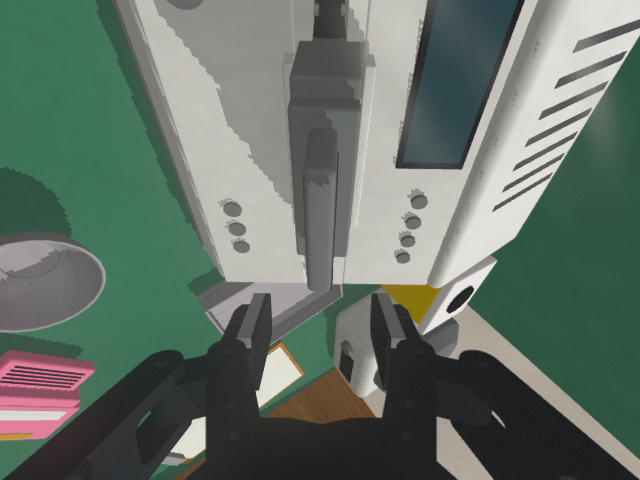

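The wrist view shows the jaws open at (270,320) and (372,320), astride the rib, which runs down column 320 (rows 130–290) and is centred. The tray is visible at lower left, about (275,305). Descending.

```bash
python3 - <<'E'
from h import *
rows(*tgt_bay(77,-1),4)
E
```

```text
max 0.0136 0.015403429765782855 0.2907335408960294
[[0.0073, 0.0004, 0.0136], [-0.16, -0.2, 0.14]]
[[0.0073, 0.0004, 0.0135], [-0.16, -0.2, 0.14]]
[[0.0074, 0.0003, 0.0135], [-0.16, -0.2, 0.14]]
[[0.0074, 0.0002, 0.0135], [-0.16, -0.2, 0.14]]
```

```bash
python3 -m crank '[[[0.0073,0.0004,0.0136],[-0.16,-0.2,0.14],0.045],[[0.0073,0.0004,0.0135],[-0.16,-0.2,0.14],0.045],[[0.0074,0.0003,0.0135],[-0.16,-0.2,0.14],0.045],[[0.0074,0.0002,0.0135],[-0.16,-0.2,0.14],0.045],[[0,0,0],[0,0,0],0.045]]'; python3 - <<'E'
from h import *
bay();p,R=pose();t,Rt=tgt_bay(77,-1);print((t-p)*1000,np.degrees((R.inv()*Rt).as_rotvec()).round(2),np.round(bot.get_obs()['q'],2))
P,d=bot.read_camera('wrist');cv2.imwrite('pics/w12.png',P[:,:,::-1])
P2,d2=bot.read_camera('scene');cv2.imwrite('pics/s12.png',cv2.resize(P2[170:300,210:370],None,fx=5,fy=4.6,interpolation=cv2.INTER_CUBIC)[:,:,::-1])
E
```

```text
t: 12.5
eef_pos: [0.535, -0.0724, 0.1542]
tool_rot: [0.381, 0.709, 0.592, 0.028]
contact_force: [0.1, 0.2, 0.0]
gripper_width: 0.524
t 12.5 TCP bay mm [ -1.2 -28.4  36.6] rot err deg (tool) [-0.12 30.34 -0.39] F bay [ 0.1  0.2 -0. ] w 0.524
[ 0.30002084  4.910359   -0.14931702] [-0.22  0.34 -0.34] [ 0.42  0.43 -0.99  2.31  1.47  1.11 -1.77]
```

View pics/w12.png

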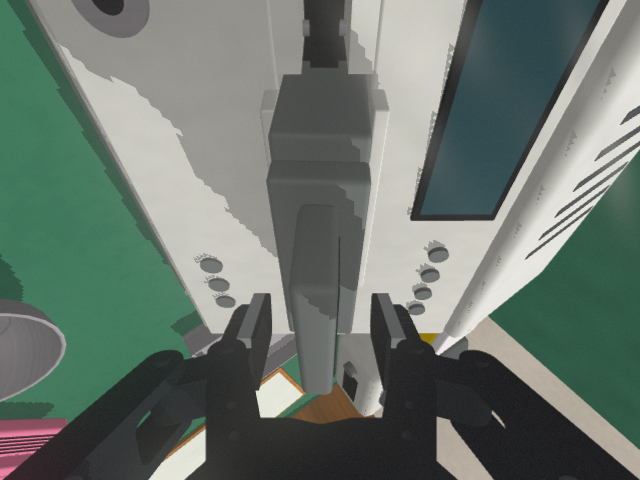

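View pics/s12.png

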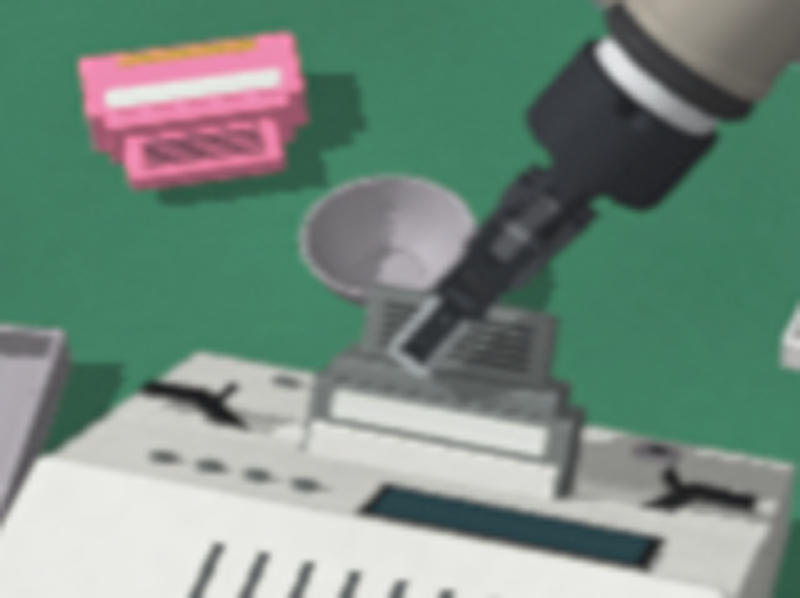

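The fingers straddle the rib with the pads at mid height, about 8 mm right of centre. I'll centre along the rib and close.

```bash
python3 -m crank '[[[0.0069,0,-0.004],[0,0,0],0.045],[[0,0,0],[0,0,0],0.03],[[0,0,0],[0,0,0],0.0],[[0,0,0],[0,0,0],0.0],[[0,0,0],[0,0,0],0.0]]' 80; python3 - <<'E'
from h import *
bay();print(bot.get_obs()['gripper_width']*85)
E
```

```text
t: 13.22
eef_pos: [0.5355, -0.0631, 0.156]
tool_rot: [0.383, 0.708, 0.593, 0.029]
contact_force: [-3.4, 2.0, 4.8]
gripper_width: 0.155
t 13.22 TCP bay mm [  0.3 -19.1  37.8] rot err deg (tool) [ 0.14 30.33 -0.28] F bay [-0.   2.   5.9] w 0.155
13.21480500228895
```

The grip closed on about 13 mm, which is the rib. I'll draw the module out along the bay normal, slowly at first.

```bash
python3 -m crank '[[[-0.0025,0,-0.0043],[0,0,0],0.0],[[-0.004,0,-0.0069],[0,0,0],0.0],[[-0.005,0,-0.0087],[0,0,0],0.0]]'; python3 - <<'E'
from h import *
bay();print(np.round(bot.get_obs()['q'],2))
E
```

```text
t: 13.6
eef_pos: [0.5216, -0.0632, 0.1746]
tool_rot: [0.383, 0.708, 0.593, 0.029]
contact_force: [1.0, -0.6, -3.8]
gripper_width: 0.146
t 13.6 TCP bay mm [ -0.5 -19.3  61. ] rot err deg (tool) [ 0.06 30.33 -0.32] F bay [-1.3 -0.6 -3.7] w 0.146
[ 0.43  0.36 -1.03  2.32  1.4   1.1  -1.74]
```

```bash
python3 -m crank '[[[-0.005,0,-0.0087],[0,0,0],0.0],[[-0.005,0,-0.0087],[0,0,0],0.0],[[0,0,0],[0,0,0],0.0]]'; python3 - <<'E'
from h import *
bay();print(np.round(bot.get_obs()['q'],2))
P2,d2=bot.read_camera('scene');cv2.imwrite('pics/s13.png',cv2.resize(P2[170:300,210:370],None,fx=5,fy=4.6,interpolation=cv2.INTER_CUBIC)[:,:,::-1])
E
```

```text
t: 13.98
eef_pos: [0.5103, -0.063, 0.1918]
tool_rot: [0.384, 0.708, 0.592, 0.029]
contact_force: [-0.0, -0.6, -4.5]
gripper_width: 0.151
t 13.97 TCP bay mm [  0.2 -19.2  81.6] rot err deg (tool) [ 0.19 30.38 -0.31] F bay [-2.6 -0.6 -3.7] w 0.151
[ 0.47  0.3  -1.06  2.33  1.34  1.07 -1.7 ]
```

View pics/s13.png

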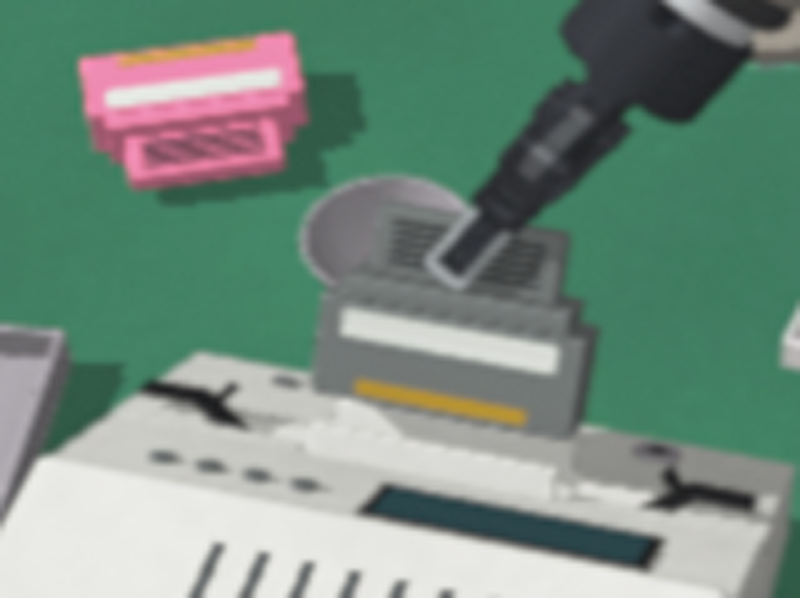

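The module is out of the guides. The view shows it held by the rib, with its foot edge at about (450,420) above the flanges. I'll lift a little more, then carry it to the right while turning it upright.

```bash
python3 - <<'E'
from h import *
p,R=pose();p1=p+n*.022
def chain(wps):
    p0,R0=pose()
    for (t,Rt),N in wps: rows(t,Rt,N,p0,R0);p0,R0=t,Rt
chain([((p1,R),2),(tgt_up((.48,-.12,.30),3,12),6)])
E
```

```text
max 0.0095 0.010999999999999998 0.0
[[-0.0056, 0.0, -0.0095], [0.0, 0.0, 0.0]]
[[-0.0056, 0.0, -0.0095], [0.0, 0.0, 0.0]]
max 0.0158 0.01585591002248116 3.921461385066293
[[-0.0154, 0.0038, 0.0001], [3.09, 0.29, -2.39]]
[[-0.0155, 0.0032, -0.0001], [3.09, 0.29, -2.39]]
[[-0.0157, 0.0025, -0.0004], [3.09, 0.29, -2.39]]
[[-0.0157, 0.0018, -0.0005], [3.09, 0.29, -2.39]]
[[-0.0158, 0.0011, -0.0007], [3.09, 0.29, -2.39]]
[[-0.0158, 0.0004, -0.0008], [3.09, 0.29, -2.39]]
```

```bash
python3 -m crank '[[[-0.0056,0,-0.0095],[0,0,0],0.0],[[-0.0056,0,-0.0095],[0,0,0],0.0],[[-0.0154,0.0038,0.0001],[3.09,0.29,-2.39],0.0],[[-0.0155,0.0032,-0.0001],[3.09,0.29,-2.39],0.0],[[-0.0157,0.0025,-0.0004],[3.09,0.29,-2.39],0.0],[[-0.0157,0.0018,-0.0005],[3.09,0.29,-2.39],0.0],[[-0.0158,0.0011,-0.0007],[3.09,0.29,-2.39],0.0],[[-0.0158,0.0004,-0.0008],[3.09,0.29,-2.39],0.0]]'; python3 - <<'E'
from h import *
p,R=pose();t,Rt=tgt_up((.48,-.12,.30),3,12);print(((t-p)*1000).round(1),np.degrees((R.inv()*Rt).as_rotvec()).round(2),np.round(bot.get_obs()['q'],2))
p0,R0=p,R
for (t,Rt),N in [(tgt_up((.53,-.27,.28),7,0),5),(tgt_up((.56,-.362,.22),7,0),4)]: rows(t,Rt,N,p0,R0);p0,R0=t,Rt
E
```

```text
t: 15.02
eef_pos: [0.4889, -0.1432, 0.2601]
tool_rot: [0.255, 0.68, 0.679, -0.105]
contact_force: [0.5, -0.6, -3.5]
gripper_width: 0.152
[0.7 0.2 0.1] [-0.12 -0.05  0.13] [ 0.79  0.17 -1.07  2.08  0.83  1.07 -0.72]
max 0.0245 0.031552225148450866 2.4940927591071476
[[-0.0236, 0.0062, 0.02], [1.66, 0.07, -1.86]]
[[-0.0238, 0.006, 0.0198], [1.66, 0.07, -1.86]]
[[-0.024, 0.0058, 0.0196], [1.66, 0.07, -1.86]]
[[-0.0243, 0.0055, 0.0194], [1.66, 0.07, -1.86]]
[[-0.0245, 0.0053, 0.0192], [1.66, 0.07, -1.86]]
max 0.0249 0.028464890654980566 0.0
[[-0.0131, 0.0046, 0.0249], [0.0, 0.0, 0.0]]
[[-0.0131, 0.0046, 0.0249], [0.0, 0.0, 0.0]]
[[-0.0131, 0.0046, 0.0249], [0.0, 0.0, 0.0]]
[[-0.0131, 0.0046, 0.0249], [0.0, 0.0, 0.0]]
```

```bash
python3 -m crank '[[[-0.0236,0.0062,0.02],[1.66,0.07,-1.86],0.0],[[-0.0238,0.006,0.0198],[1.66,0.07,-1.86],0.0],[[-0.024,0.0058,0.0196],[1.66,0.07,-1.86],0.0],[[-0.0243,0.0055,0.0194],[1.66,0.07,-1.86],0.0],[[-0.0245,0.0053,0.0192],[1.66,0.07,-1.86],0.0],[[-0.0131,0.0046,0.0249],[0,0,0],0.0],[[-0.0131,0.0046,0.0249],[0,0,0],0.0],[[-0.0131,0.0046,0.0249],[0,0,0],0.0],[[-0.0131,0.0046,0.0249],[0,0,0],0.0],[[0,0,0],[0,0,0],0.0]]'; python3 - <<'E'
from h import *
p,R=pose();t,Rt=tgt_up((.56,-.362,.22),7,0);print(((t-p)*1000).round(1),np.degrees((R.inv()*Rt).as_rotvec()).round(2),np.round(bot.get_obs()['q'],2))
P,d=bot.read_camera('scene');np.savez('pics/s14.npz',p=P,d=d);cv2.imwrite('pics/s14.png',cv2.resize(P[150:350,80:320],None,fx=3.2,fy=3,interpolation=cv2.INTER_CUBIC)[:,:,::-1])
P,d=bot.read_camera('top');np.savez('pics/t14.npz',p=P,d=d);cv2.imwrite('pics/t14.png',cv2.resize(P[130:290,400:620],None,fx=3.5,fy=3.5,interpolation=cv2.INTER_CUBIC)[:,:,::-1])
E
```

```text
t: 16.27
eef_pos: [0.5615, -0.3874, 0.177]
tool_rot: [0.193, 0.642, 0.722, -0.172]
contact_force: [-0.8, 0.1, -3.9]
gripper_width: 0.151
[1.3 2.1 2.2] [-0.17 -0.06 -0.21] [ 0.9   0.55 -0.84  1.81  1.08  1.09 -0.33]
```

View pics/s14.png

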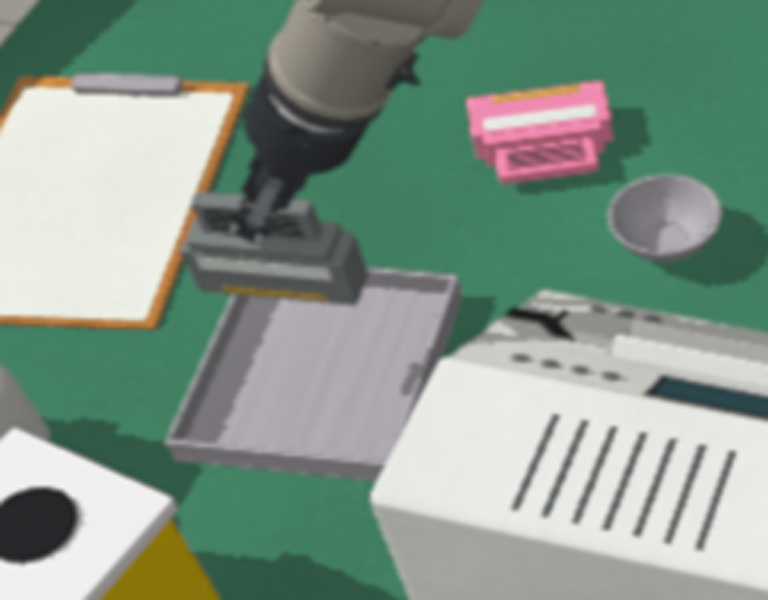

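View pics/t14.png

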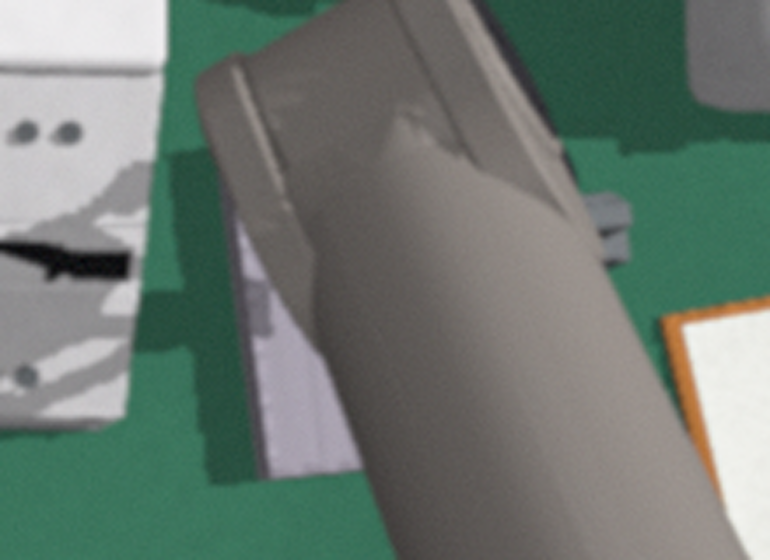

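The module hangs upright at (275,255) in the scene crop, above and behind the tray's near half. I'll measure its position relative to the tray before lowering.

```bash
python3 - <<'E'
from h import *
a=np.load('pics/s14.npz');W=cloud('scene',a['d'])
pp,R=pose();
m=np.zeros((480,640),bool)
M=R.inv()
# module frame estimate: axes from tool
Rm=R*(Tup*Ty).inv(); g=pp-R.apply([0,0,G]); print('module R err vs yaw7: ',Rm.as_euler('ZYX',degrees=True).round(2),'grasp',g.round(4))
L=(W-g)@Rm.as_matrix()*1000
for rng,nm in (((-92,-45),'body'),((-28,5),'rib')):
    m=(L[...,2]>rng[0]-10)&(L[...,2]<rng[1])&(abs(L[...,0])<30)&(abs(L[...,1])<85)&(a['d']>0)
    Q=L[m];print(nm,m.sum(),np.percentile(Q,[1,5,50,95,99],axis=0).round(1).tolist())
# +x face of body: fit
m=(L[...,0]>5)&(L[...,0]<28)&(L[...,2]>-85)&(L[...,2]<-45)&(abs(L[...,1])<50)&(a['d']>0)
Q=L[m];A=np.c_[Q[:,1],Q[:,2],np.ones(len(Q))];s=np.linalg.lstsq(A,Q[:,0],rcond=None)[0];print('face x=',s.round(3),'n',len(Q))
vs,us=np.where((abs(L[...,0])<30)&(abs(L[...,1])<75)&(L[...,2]<-30)&(L[...,2]>-110)&(a['d']>0));print('px',us.min(),us.max(),vs.min(),vs.max())
# stripe (yellow) orientation
hsv=cv2.cvtColor(a['p'],cv2.COLOR_RGB2HSV);m=(hsv[...,0]>15)&(hsv[...,0]<35)&(hsv[...,1]>100)&(abs(L[...,1])<70)&(abs(L[...,0])<40)&(a['d']>0)
Q=L[m];
if len(Q)>10:print('stripe',len(Q),Q.mean(0).round(1),'tilt',np.degrees(np.arctan(np.polyfit(Q[:,1],Q[:,2],1)[0])).round(1),Q.min(0).round(0),Q.max(0).round(0))
E
```

```text
module R err vs yaw7:  [ 6.96 -0.12  0.05] grasp [ 0.5603 -0.3613  0.2194]
body 690 [[-14.1, -66.3, -91.9], [-3.8, -59.6, -88.0], [15.1, 3.8, -67.6], [17.5, 55.6, -47.2], [18.5, 56.5, -45.3]]
rib 617 [[-15.5, -58.0, -37.6], [-6.7, -50.6, -35.6], [6.5, 1.8, -26.8], [16.6, 44.2, 3.3], [18.9, 46.1, 4.7]]
face x= [ 0.0000e+00 -1.1000e-02  1.4644e+01] n 435
px 136 194 223 251
stripe 57 [ 15.9  -5.4 -82.9] tilt 0.4 [ 12. -43. -88.] [ 19.  32. -76.]
```

The module is upright to within about 0.6° and centred over the tray to within a few mm. Lowering.

```bash
python3 -m crank '[[[0.0116,0,0.0201],[0,0,0],0.0],[[0.0116,0,0.0201],[0,0,0],0.0],[[0.0116,0,0.0201],[0,0,0],0.0],[[0.0116,0,0.0201],[0,0,0],0.0],[[0.008,0,0.0139],[0,0,0],0.0],[[0,0,0],[0,0,0],0.0]]'; python3 - <<'E'
from h import *
p,R=pose();o=bot.get_obs();Rm=R*(Tup*Ty).inv();print('grasp',(p-R.apply([0,0,G])).round(4),Rm.as_euler('ZYX',degrees=True).round(2),np.round(o['contact_force'],1),R.inv().apply([0,0,-1]).round(3))
P,d=bot.read_camera('scene');np.savez('pics/s15.npz',p=P,d=d);cv2.imwrite('pics/s15.png',cv2.resize(P[200:320,110:270],None,fx=4.8,fy=4.8,interpolation=cv2.INTER_CUBIC)[:,:,::-1])
E
```

```text
t: 17.12
eef_pos: [0.5634, -0.3844, 0.0693]
tool_rot: [0.194, 0.64, 0.723, -0.171]
contact_force: [-0.4, -0.1, -3.2]
gripper_width: 0.153
grasp [ 0.5605 -0.3612  0.11  ] [ 7.   -0.07  0.05] [-0.4 -0.1 -3.2] [ 0.499 -0.001  0.866]
```

View pics/s15.png

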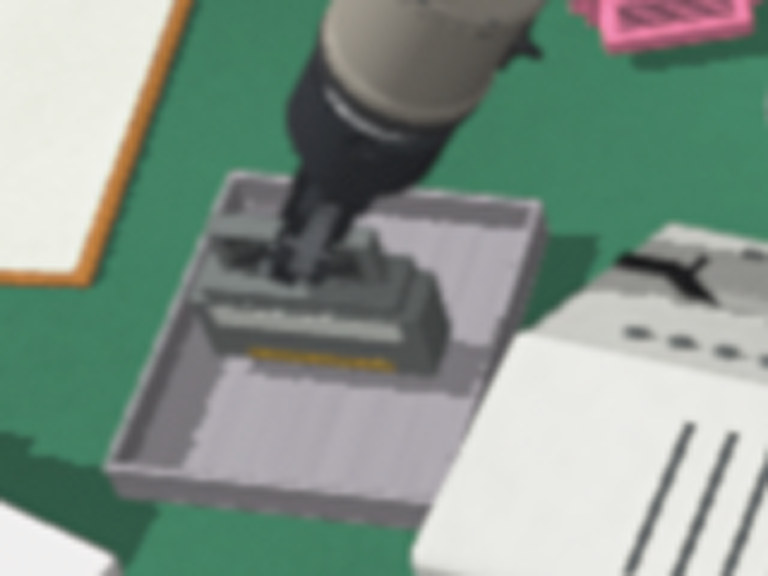

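```bash
python3 - <<'E'
from h import *
a=np.load('pics/s15.npz');W=cloud('scene',a['d'])
f=lambda X:((proj('scene',X)-[110,200])*4.8).round(0).tolist()
Rz=Ro.from_euler('z',7,degrees=True)
c=np.array([.5596,-.366,0])
for s in ((-1,-1),(-1,1),(1,1),(1,-1)): print('tray rim',s,f(c+Rz.apply([s[0]*.1,s[1]*.09,.028])),'floor in',f(c+Rz.apply([s[0]*.096,s[1]*.086,.004])))
p,R=pose();g=p-R.apply([0,0,G])
for s in ((-1,-1),(-1,1),(1,1),(1,-1)): print('foot',f(g+Rz.apply([s[0]*.017,s[1]*.062-.004,-.0935])),'on floor',f([*(g+Rz.apply([s[0]*.017,s[1]*.062-.004,0]))[:2],.004]))
X=W;m=(X[...,2]>.022)&(X[...,2]<.033)&(X[...,1]<-.2)&(X[...,1]>-.5)&(X[...,0]>.43)&(X[...,0]<.72)&(a['d']>0)
b=np.load('pics/scene0.npz');X=cloud('scene',b['d']);m=(X[...,2]>.022)&(X[...,2]<.034)&(X[...,1]<-.24)&(X[...,1]>-.5)&(X[...,0]>.42)&(X[...,0]<.7)&(b['d']>0)
print(m.sum(),cv2.minAreaRect((X[m][:,:2]*1000).astype(np.float32)))
E
```

```text
tray rim (-1, -1) [[225.0, 169.0]] floor in [[241.0, 202.0]]
tray rim (-1, 1) [[537.0, 200.0]] floor in [[535.0, 232.0]]
tray rim (1, 1) [[438.0, 504.0]] floor in [[442.0, 522.0]]
tray rim (1, -1) [[98.0, 467.0]] floor in [[121.0, 486.0]]
foot [[229.0, 306.0]] on floor [[236.0, 320.0]]
foot [[451.0, 329.0]] on floor [[455.0, 343.0]]
foot [[433.0, 380.0]] on floor [[438.0, 395.0]]
foot [[208.0, 356.0]] on floor [[215.0, 371.0]]
630 ((559.6892700195312, -364.30352783203125), (205.2273712158203, 181.95140075683594), 6.802264213562012)
```

The projected tray and foot corners match the picture to within about 8 px, which leaves about 20 mm clear on both sides. Lowering the last 12 mm gently.

```bash
python3 -m crank '[[[0.0022,0,0.0039],[0,0,0],0.0],[[0.0018,0,0.003],[0,0,0],0.0],[[0.0005,0,0.0009],[0,0,0],0.0],[[0.0005,0,0.0009],[0,0,0],0.0]]'; python3 -m crank '[[[0.0005,0,0.0009],[0,0,0],0.0],[[0.0005,0,0.0009],[0,0,0],0.0]]'
```

```text
t: 17.68
eef_pos: [0.5639, -0.3853, 0.06]
tool_rot: [0.195, 0.641, 0.723, -0.171]
contact_force: [-0.6, -0.9, -4.4]
gripper_width: 0.153
t: 17.92
eef_pos: [0.5638, -0.3853, 0.0578]
tool_rot: [0.195, 0.641, 0.723, -0.171]
contact_force: [0.1, 0.0, -5.1]
gripper_width: 0.156
```

```bash
python3 -m crank '[[[0.0005,0,0.0009],[0,0,0],0.0],[[0.0003,0,0.0005],[0,0,0],0.0]]'; python3 -m crank '[[[0.0003,0,0.0005],[0,0,0],0.0],[[0,0,0],[0,0,0],0.0]]'
```

```text
t: 18.18
eef_pos: [0.5639, -0.3852, 0.0563]
tool_rot: [0.195, 0.641, 0.723, -0.171]
contact_force: [-1.7, 1.5, -0.7]
gripper_width: 0.151
t: 18.42
eef_pos: [0.5639, -0.3852, 0.0562]
tool_rot: [0.195, 0.641, 0.723, -0.171]
contact_force: [-1.7, 2.3, 2.8]
gripper_width: 0.15
```

The foot is on the tray floor: vertical force went from −5 to +3 N. Releasing.

```bash
python3 -m crank '[[[0,0,0],[0,0,0],0.02],[[0,0,0],[0,0,0],0.035],[[0,0,0],[0,0,0],0.05],[[0,0,0],[0,0,0],0.05]]' 20; python3 - <<'E'
from h import *
P,d=bot.read_camera('scene');cv2.imwrite('pics/s16.png',cv2.resize(P[200:320,110:270],None,fx=4.8,fy=4.8,interpolation=cv2.INTER_CUBIC)[:,:,::-1])
P,d=bot.read_camera('wrist');cv2.imwrite('pics/w16.png',P[:,:,::-1])
E
```

```text
t: 18.92
eef_pos: [0.5639, -0.3854, 0.0557]
tool_rot: [0.195, 0.641, 0.723, -0.171]
contact_force: [-0.4, 0.7, -0.3]
gripper_width: 0.59
```

View pics/s16.png

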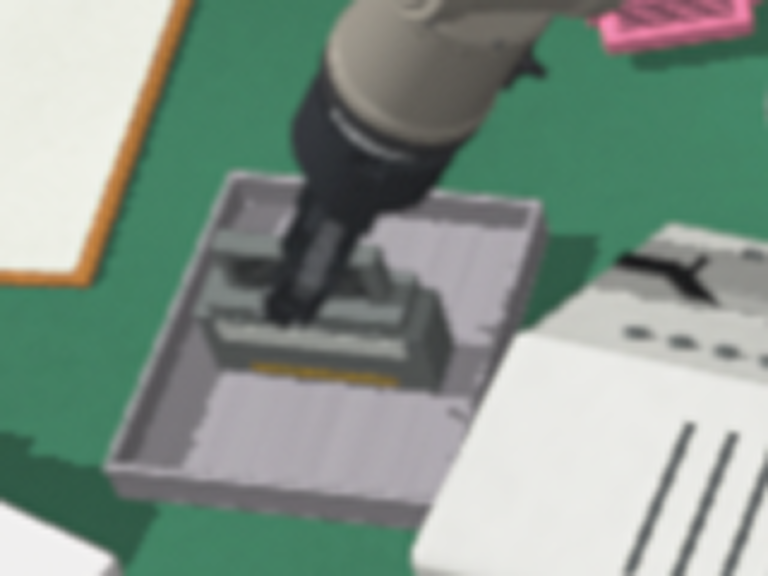

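View pics/w16.png

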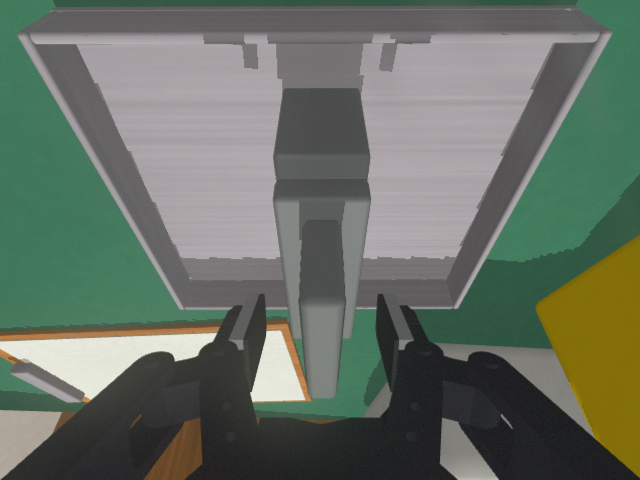

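The module stands freely in the tray with the jaws open clear of the rib. Retreating straight up.

```bash
python3 -m crank '[[[-0.005,0,-0.0087],[0,0,0],0.05],[[-0.01,0,-0.0173],[0,0,0],0.05],[[-0.015,0,-0.026],[0,0,0],0.05],[[-0.015,0,-0.026],[0,0,0],0.05],[[-0.015,0,-0.026],[0,0,0],0.05],[[-0.015,0,-0.026],[0,0,0],0.05],[[0,0,0],[0,0,0],0.05]]'; python3 - <<'E'
from h import *
bay();print(np.round(bot.get_obs()['q'],2))
P,d=bot.read_camera('scene');np.savez('pics/s17.npz',p=P,d=d);cv2.imwrite('pics/s17.png',P[:,:,::-1])
P,d=bot.read_camera('top');np.savez('pics/t17.npz',p=P,d=d);cv2.imwrite('pics/t17.png',P[:,:,::-1])
# levers again
a={'d':d,'p':P};L=(cloud('top',d)-D)@B*1000;hsv=cv2.cvtColor(P,cv2.COLOR_RGB2HSV)
for s in (1,-1):
    m=(hsv[...,2]<70)&(abs(L[...,0])<10)&(L[...,1]*s>120)&(L[...,1]*s<150)&(L[...,2]>3)&(L[...,2]<30)&(d>0)
    print(s,m.sum(),np.median(L[m],0).round(1) if m.any() else None)
E
```

```text
t: 19.9
eef_pos: [0.5652, -0.3853, 0.2103]
tool_rot: [0.198, 0.641, 0.722, -0.17]
contact_force: [-0.1, 0.6, -0.0]
gripper_width: 0.585
t 19.9 TCP bay mm [  55.8 -341.4   64.2] rot err deg (tool) [-31.87  26.9   15.71] F bay [-0.1  0.6  0. ] w 0.585
[ 0.91  0.51 -0.86  1.79  1.04  1.11 -0.28]
1 93 [  2.6 133.2  12.3]
-1 95 [   1.5 -132.6   11.6]
```

View pics/s17.png

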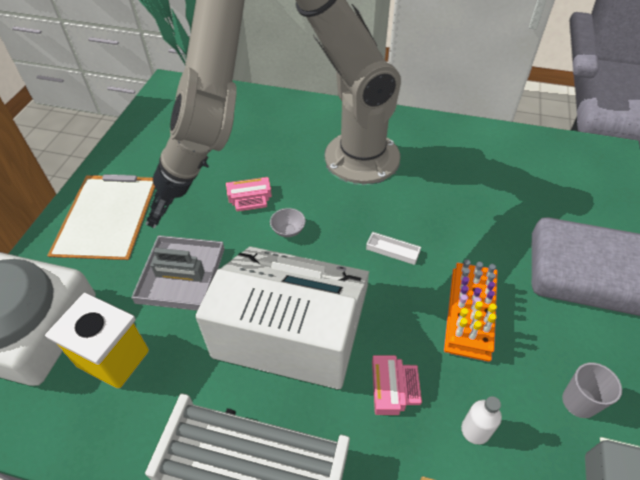

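View pics/t17.png

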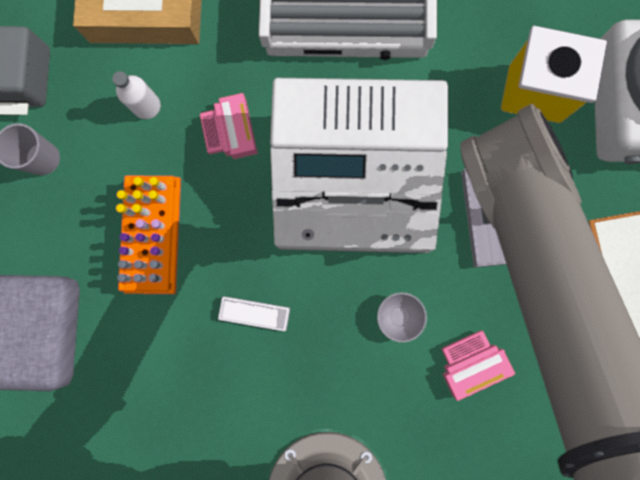

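The scene view shows the module standing in the tray at (175,265) with the gripper well clear at (155,220). Both levers are flat at (250,257) and (345,275). In the top view the dish, dust cover, rack and pink look-alikes are where they were. Handing in.

```bash
python3 - <<'E'
from station import bot
print(bot.hand_in(),bot.get_obs()['t'])
E
```

```text
the job is handed in; nothing more can be done
the job is handed in; nothing more can be done
```

I swung both ejector levers out to their stops (left, then right) and drew the module out square to the deck. It now stands upright in the steel tray. I handed the job in at about 20 s, with the arm clear of everything.

**Last checks:**
- **Levers:** both tab faces measured about 12 mm above the deck; the full 0.9 rad swing gives 11.8 mm. The right one was measured again after the module was placed and had not moved.
- **Module:** it was upright to within about 0.6° before I lowered it. The force then showed it resting on the tray floor. After release it stood by itself in the camera view.
- **Other objects:** the dish, dust cover, tube rack and pink look-alikes looked unmoved when I compared the pictures; I did not measure them.

**What failed or disagreed:**
- **Fingertips:** both the wrist and scene cameras showed them about 28 mm behind the reported tool point, not 14 mm ahead of it. My first lever sweep therefore missed, and I corrected for it.
- **Reach:** one approach stopped short at a joint limit, so I gripped the rib with the tool tilted 30° sideways.
- **Force:** at the left lever's stop the measured force reached 91 N, which is under the 120 N wrist limit but higher than I intended. The right side stayed under 30 N.

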